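Wind the press down with its loose crank

TASK

Take the loose crank off its parking stand, fit it gently all the way down onto the square end of the press's spindle and wind it clockwise (seen from above) until the press plate has met the lid of the mould and you feel it bear down firmly: snug, but not forced. Then lift the crank off and put it back upright on the pin of its stand, leaving the plate clamped and the mug, small bowl and spoon where they are.

Things in the scene. Friction and masses are not known exactly. Their poses are not given: they have to be found in the camera images.
- press: Steel screw press, fixed to the worktop: base 150 x 200 x 12 mm, two posts 164 mm apart along its y, and a crossbeam 44 x 196 mm (its top at height 112 mm). A white round mould 106 mm across stands in it. Origin: centre of the underside of the base, on the spindle axis; z up.
- seat (a point): Top of the flat round collar (40 mm across, 4 mm high) on the crossbeam at the foot of the spindle's square end, on the spindle axis, 116 mm above the worktop; does not turn. The crank is home when the mouth of its socket rests here. z up.
- spindle_top (a point): Centre of the top of the spindle's upright square end, 19 mm above the collar. The square is 14 x 14 mm, its sides along this point's x and y, which turn with the spindle; z up. Its uppermost 3 mm are a stepped lead-in (12 mm, then 9.5 mm square). On its way down the screw drags with 0.1 to 0.3 N m and stays where it is left.
- spindle_tip: The stepped lead-in at the top of the square end, 3 mm high; origin at the centre of its underside, 16 mm above the collar. It jams against the crank if the socket is pressed on askew.
- plate_face (a point): Centre of the underside of the round steel press plate (90 mm across, 7 mm thick), on the spindle axis; z up. It only moves up and down with the spindle: clockwise from above lowers it 6 mm a turn. From the start it takes between 0.6 and 3.6 rad of turning to meet the lid.
- lid_top (a point): Centre of the top of the mould's round grey lid (94 mm across), 66 mm above the worktop; z up. When the plate meets it, the screw stops: it yields again only from 0.36 N m, and springs, rising by 0.6 N m per rad (the lid goes in 0.1 mm per 0.1 rad). In all 0.55 to 0.8 N m is snug, 1 N m is forced. Let go, it springs back to where plate and lid met, and stays there clamped.
- crank: Loose steel crank, about 0.32 kg. Origin: centre of the mouth of its square socket, at the underside of the hub; z up out of the boss; x along the crank arm towards the knob. Hub 26 x 26 mm and 25 mm high with a foot flange 36 x 36 x 5 mm, socket 16 x 16 mm with sides along x and y, 21 mm deep, opening downwards. At the start it stands on its stand.
- crank_boss (a point): Centre of the crank's grip boss, a block 24 mm (x) by 20 mm (y) from 25 to 56 mm above the mouth, on the socket axis (this point is 41 mm above the mouth). Pinch it across its 20 mm (along y); the arm (16 mm wide, 25 to 33 mm above the mouth) leaves it along +x.
- crank_knob (a point): Centre of the crank's upright round knob, 20 mm across, from 34 to 68 mm above the mouth (this point is 51 mm above it), 70 mm from the socket axis along the crank's x. It spins freely on its pin, so a hand that holds it need not turn.
- stand_top (a point): Centre of the flat top of the parking stand, a fixed round steel foot 68 mm across and 10 mm high, at the base of its pin. The pin is round, 10 mm across, rising 14 mm from here with a tapered end. The crank is parked when its mouth rests here.
- mug: Yellow mug, 78 x 113 x 102 mm; bystander. Origin at the centre of its underside.
- small_bowl: Small white bowl with a dark rim, 128 mm across and 64 mm high; bystander. Origin at the centre of its underside.
- spoon: White spoon, 150 x 35 x 14 mm, lying on the worktop; bystander. Origin at the centre of its underside.
- collar: The flat round collar on the crossbeam at the foot of the spindle's square end, 40 mm across, 4 mm high; origin at the centre of its underside; does not turn.
Not all that is in view belongs to the job. Of the things that look like the crank, the smaller one is meant.

How it is judged:
By the outcome, as a careful person would: the job done as asked, in the order asked, and still so for the second after the job is handed in, with the robot touching nothing.
It also fails if it takes over 72 s, if anything falls off the work surface, if the arm or the gripper's body presses on something with over 40 N, if the wrist force passes 120 N, or if a joint passes its speed limit or range.

ROBOT

A 7-joint arm with a two-finger parallel gripper is mounted at the origin on a cart in front of the work surface, level with it; the furniture and walls round the work are solid. World frame = base frame: x ahead of the robot, y to its left, z up, the work surface at z = 0. Lengths are in mm, angles in rad, forces in N, time in s.
With the tool pointing down it reaches from about 400 to 875 mm from the base axis. Payload 4.4 kg.
Tool frame: the origin (TCP) lies at the very end of the fingers, on their centre line; the grasp point (between the pads) lies 19 mm behind it; z points along the fingers, x is the direction in which the jaws open and shut, and the axes are right-handed (so a half turn about z gives the same grasp; the last joint's range is limited). The gripper opens to 85 mm and grips with 20 to 120 N. Pads are 22 mm wide; open, the fingers measure 114 mm over their backs; the gripper's body (76 mm by 85 mm) begins 54 mm behind the grasp point. The pads swing forward as they close: fully open they stand 13 mm farther back than shut.
Start: joints at [-1.194, 0.628, 0.038, 1.517, -0.027, 0.996, -0.02], TCP at [278.485, 587.336, 231.313] pointing down, gripper open.
Joint ranges: [-3.06, 3.06], [-0.37, 2.12], [-1.25, 1.32], [0.18, 2.47], [-1.1, 4.24], [0.23, 1.98], [-2.94, 2.94]. Speed limits (rad/s): [2.57, 2.57, 3.14, 3.14, 3.14, 3.14, 3.14].

INTERFACE

Orientations are given as [roll, pitch, yaw] about the fixed x, y, z axes, in that order (R = Rz(yaw) Ry(pitch) Rx(roll)).
In Python, from cell import telemetry, get_image, get_calibration, ctrl gives the robot as it stands. The module is installed in compiled form; this text tells all that it offers.
- The arm moves only by the tool arm_command, never from a script. Its arguments are lists of equal length, an entry for each row: "rot": the turn, a rotation vector about the world's x, y, z in degrees, a list of three; "slide": the shift along the world's x, y, z in mm, a list of three; "gripper": the finger opening in mm, from 0 to 85.4. A call has 1 to 5 rows; each row shifts and turns the pose as measured when the row begins; what a row does not reach is not made up. A row lasts 1/12 s, in which the tool goes at most 41.7 mm and 7.16 degrees, less where a joint would pass 70% of its speed; a pose out of reach is approached as far as the arm can. A call with a gripper value outside its range is refused whole. The fingers move at their own pace and stop on an object; the grip force is fixed at half the most. Time passes only in rows, so rows that do not move let the fingers close. It gives the time, the measured TCP pose, the force and the opening at its end, in the units of the state.
- telemetry.read_state(): the state, without advancing time (a new reading comes with each control period).
- get_image(name): name is "scene" or "side" or "wrist"; returns (picture, depth): 384x512x3 uint8, red, green, blue; 384x512 float32, mm along the optical axis (not along the pixel's ray), 0 where there is no reading.
- get_calibration(name): a dict with "fx", "fy", "cx", "cy" (pixels), "D" ([k1, k2, p1, p2, k3] as OpenCV has them; the pictures are not rectified), "xyz" and "attitude" of the camera in the world. Camera axes: x right, y up, looking along -z (the intrinsics and any distortion apply to the point x, -y, -z); pixel columns grow to the right and rows downward; lengths in mm; the calibration is good to about 2 mm. A picture is of the moment at which its call begins: read the wrist's pose just before it. get_calibration takes no time and is no camera call; for the wrist camera it gives the pose at the moment of the call.
- ctrl.finish_job(): hands the job in, once; it reports no verdict.
The state is a dict: "clock": time; "qpos": joint angles; "qd": joint speeds; "tau": joint torques, N m; "eef_pos": TCP position; "tool_rot": TCP orientation; "force": force on the tool from outside, world axes, zero at the start; "torque": the same for the moment, N m; "width": finger opening in mm.
Only numpy, scipy, OpenCV 4.12 (cv2) and the standard library are available. Lean on these libraries where they do the work, as an engineer would, in place of code of your own. Each camera call takes 0.05 s, during which the arm holds its last target.

## Working session

There is one attempt and no reset: what is moved stays moved. The work goes in short steps, Python scripts to look and compute and a tool call to move; the robot and the scene stay as the last step left them, time stands still between calls to the robot, and variables do not carry over. Pictures are saved under pics/ and viewed, and the job is handed in when it is done.

Besides the shell and the picture viewer there is one more tool, called after "Request:" by a JSON object that holds its "api" and its "payload". arm_command: Moves the arm, as the interface text tells. Its arguments: {"type":"object","properties":{"rot":{"type":"array"},"slide":{"type":"array"},"gripper":{"type":"array"}},"required":["rot","slide","gripper"]}

```bash
mkdir -p pics; python3 - <<'E'
from cell import telemetry, get_image, get_calibration
import cv2, numpy as np
s=telemetry.read_state(); print(s)
for n in ("scene","side"):
    im,d=get_image(n); cv2.imwrite(f"pics/{n}0.png",im[:,:,::-1]); np.save(f"{n}0_d.npy",d); np.save(f"{n}0.npy",im)
    print(n,get_calibration(n))
print(get_calibration("wrist"))
E
```

```text
{'clock': 0.0, 'qpos': array([-1.19379712,  0.62932148,  0.03843345,  1.51836109, -0.02701269,
        0.99628684, -0.02000753]), 'qd': array([-0.00027913, -0.00134473, -0.00048019,  0.00112048, -0.00021736,
       -0.00012469,  0.0011201 ]), 'tau': array([-6.21492363e-04, -5.63388598e+01,  1.22616693e+00, -1.93451107e+01,
        1.09734890e-02,  1.04847454e-02, -3.94516249e-06]), 'eef_pos': array([278.20780292, 586.77182293, 230.40709936]), 'tool_rot': array([3.14158521e+00, 1.85920122e-03, 1.12798971e+00]), 'force': array([ 0.35194633, -0.01741663, -0.41043679]), 'torque': array([ 0.02485571, -0.00634   , -0.01628073]), 'width': 85.14565603043313}
scene {'fx': 451.57045586134274, 'fy': 451.57045586134274, 'cx': 261.9321099264722, 'cy': 186.463433199873, 'D': array([-0.08699821,  0.        ,  0.        ,  0.        ,  0.        ]), 'xyz': array([-283.84822252, -406.25064119, 1187.70702553]), 'attitude': array([ 0.7019687 , -0.01396863, -1.06340162])}
side {'fx': 447.1684102902299, 'fy': 447.1684102902299, 'cx': 260.1054361416619, 'cy': 194.71747321810128, 'D': array([-0.13760054,  0.        ,  0.        ,  0.        ,  0.        ]), 'xyz': array([  63.50802144, -865.11924281,  691.61708177]), 'attitude': array([ 1.05421717,  0.01625579, -0.49544525])}
{'fx': 285.2503239877255, 'fy': 285.2503239877255, 'cx': 258.13731995055457, 'cy': 197.92174087092826, 'D': array([-0.06432808,  0.        ,  0.        ,  0.        ,  0.        ]), 'xyz': array([215.82286864, 616.84197692, 373.48167299]), 'attitude': array([-0.27298231,  0.00245321,  1.12740116])}
```

View pics/scene0.png

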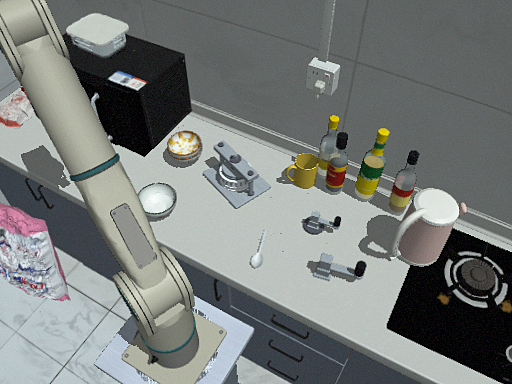

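View pics/side0.png

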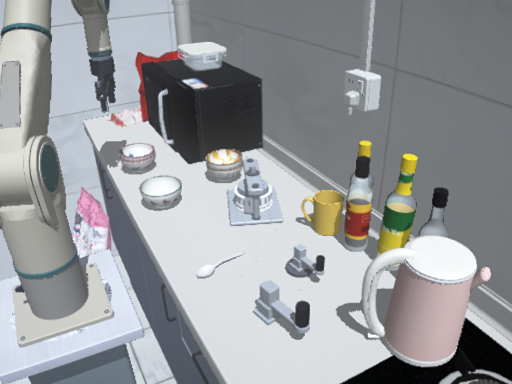

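The scene view shows the press at about (237,175). The smaller crank is on its stand at (320,222), with its knob at (337,221). The larger decoy is at (335,268), the mug at (303,171), and the spoon at (260,248).

```bash
cat > h.py <<'E'
import cv2, numpy as np
from scipy.spatial.transform import Rotation as R
def ray(c,uv):
    K=np.array([[c['fx'],0,c['cx']],[0,c['fy'],c['cy']],[0,0,1]])
    p=cv2.undistortPoints(np.array(uv,float).reshape(-1,1,2),K,c['D']).reshape(-1,2)
    d=np.c_[p[:,0],-p[:,1],-np.ones(len(p))]
    return c['xyz'], d@R.from_euler('xyz',c['attitude']).as_matrix().T
def onplane(c,uv,z):
    o,d=ray(c,uv); t=(z-o[2])/d[:,2]; return o+d*t[:,None]
def withdepth(c,uv,dep):
    o,d=ray(c,uv); return o+d*np.array(dep).reshape(-1,1)
def proj(c,P):
    P=np.array(P,float).reshape(-1,3)
    q=(P-c['xyz'])@R.from_euler('xyz',c['attitude']).as_matrix(); q=q*[1,-1,-1]
    K=np.array([[c['fx'],0,c['cx']],[0,c['fy'],c['cy']],[0,0,1]])
    return cv2.projectPoints(q,np.zeros(3),np.zeros(3),K,c['D'])[0].reshape(-1,2)
def cloud(c,dep):
    v,u=np.mgrid[:384,:512]; uv=np.c_[u.ravel(),v.ravel()]
    return withdepth(c,uv,dep.ravel()).reshape(384,512,3)
E
python3 - <<'E'
from cell import get_calibration
from h import *
for n,boxes in (("scene",[(290,200,60,45),(195,130,90,80),(300,240,80,50)]),("side",[(275,235,60,50),(215,145,80,85)])):
    im=np.load(n+"0.npy");
    for i,(x,y,w,h) in enumerate(boxes):
        k=min(800//w,600//h,8)
        cv2.imwrite(f"pics/{n}_c{i}.png",cv2.resize(im[y:y+h,x:x+w,::-1],None,fx=k,fy=k,interpolation=cv2.INTER_CUBIC))
    c=get_calibration(n); P=cloud(c,np.load(n+"0_d.npy"))
    pts={"scene":[(320,222),(337,221),(315,232),(237,175),(236,158),(222,146),(252,184),(303,171),(157,200),(258,260)],"side":[(297,257),(320,263),(252,185),(252,163)]}[n]
    for p in pts: print(n,p,P[p[1],p[0]].round(0))
E
```

```text
scene (320, 222) [ 532. -178.   45.]
scene (337, 221) [ 543. -228.   70.]
scene (315, 232) [ 514. -174.    9.]
scene (237, 175) [547. 132.  77.]
scene (236, 158) [579. 153. 118.]
scene (222, 146) [609. 227. 111.]
scene (252, 184) [548.  76.  63.]
scene (303, 171) [660. -53.  90.]
scene (157, 200) [364. 333.  19.]
scene (258, 260) [341. -64.  -0.]
side (297, 257) [ 531. -161.   43.]
side (320, 263) [ 544. -235.   71.]
side (252, 185) [540.  82. 120.]
side (252, 163) [611. 219. 112.]
```

```bash
python3 - <<'E'
import cv2,numpy as np
a=[cv2.imread(f"pics/{n}.png") for n in ("scene_c0","scene_c1","side_c0","side_c1")]
a=[cv2.resize(x,(390,290)) for x in a]
cv2.imwrite("pics/m0.png",np.vstack([np.hstack(a[:2]),np.hstack(a[2:])]))
E
```

```text
(no output)
```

View pics/m0.png

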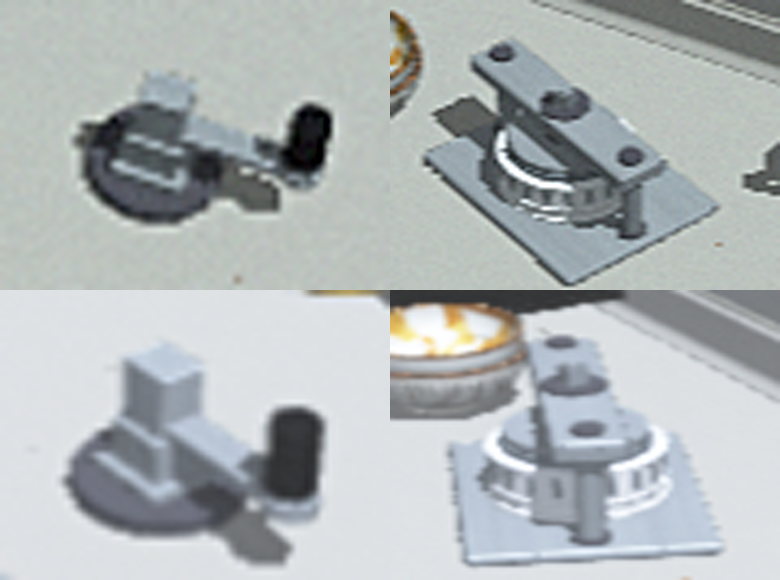

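The small crank's boss is at about (540,-165) with its arm toward -y, and the spindle is near (575,150). I'll move over the press for a wrist look.

Request:
{"api": "arm_command", "payload": {"rot": [[0, 0, -4.4], [0, 0, -4.4], [0, 0, -4.4], [0, 0, -4.4], [0, 0, -4.4]], "slide": [[20, -29, 3], [20, -29, 3], [20, -29, 3], [20, -29, 3], [20, -29, 3]], "gripper": [85, 85, 85, 85, 85]}}

```text
clock: 0.52
eef_pos: [370.1, 444.2, 241.8]
tool_rot: [-3.134, 0.005, 0.747]
force: [1.2, 0.8, 0.4]
width: 85.0
```

Request:
{"api": "arm_command", "payload": {"rot": [[0, 0, -4.4], [0, 0, -4.4], [0, 0, -4.4], [0, 0, -4.4], [0, 0, -4.4]], "slide": [[20, -29, 3], [20, -29, 3], [20, -29, 3], [20, -29, 3], [20, -29, 3]], "gripper": [85, 85, 85, 85, 85]}}

```text
clock: 0.93
eef_pos: [472.1, 290.8, 256.1]
tool_rot: [-3.134, 0.009, 0.345]
force: [0.7, 1.0, 0.1]
width: 84.8
```

Request:
{"api": "arm_command", "payload": {"rot": [[0, 0, -4.4], [0, 0, -4.4], [0, 0, -4.4], [0, 0, -4.4], [0, 0, -4.4]], "slide": [[20, -29, 3], [20, -29, 3], [20, -29, 3], [20, -29, 3], [20, -29, 3]], "gripper": [85, 85, 85, 85, 85]}}

```text
clock: 1.35
eef_pos: [574.3, 137.7, 270.7]
tool_rot: [-3.134, 0.012, -0.058]
force: [0.5, 0.3, -0.4]
width: 85.4
```

```bash
cat > snap.py <<'E'
import sys
from cell import telemetry,get_image,get_calibration
from h import *
import pickle
def snap(tag,name="wrist"):
    s=telemetry.read_state(); c=get_calibration(name); im,d=get_image(name)
    pickle.dump((s,c,im,d),open(tag+".pkl","wb"))
    cv2.imwrite(f"pics/{tag}.png",cv2.resize(im[:,:,::-1],(800,600),interpolation=cv2.INTER_CUBIC))
    print(s['clock'],s['eef_pos'].round(1),s['tool_rot'].round(4),s['qpos'].round(3),s['force'].round(2),s['torque'].round(3),round(s['width'],1))
    return s,c,im,d
if __name__=="__main__": snap(*sys.argv[1:])
E
python3 snap.py w1; sleep 0; python3 -c "
from cell import telemetry as t
print(t.read_state()['qd'].round(3))"
```

```text
1.35 [574.3 137.7 270.7] [-3.1338  0.012  -0.0583] [-0.521  0.53   0.387  1.639 -0.237  1.028 -0.114] [ 0.48  0.28 -0.42] [ 0.058 -0.064  0.034] 85.4
[-0.031 -0.031  0.007  0.054  0.048 -0.029  0.018]
```

View pics/w1.png

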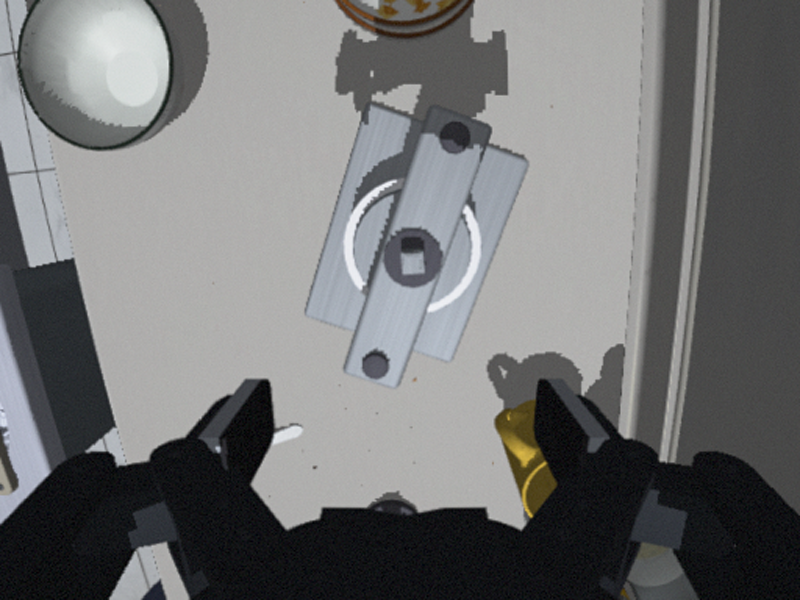

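The wrist view shows the press with the dark collar at about (413,257) of the 800-px picture. The bright square top is at (412,263), roughly aligned with the image axes. The mug is at the right.

```bash
python3 - <<'E'
import pickle
from h import *
s,c,im,d=pickle.load(open("w1.pkl","rb"))
x,y,w,h=240,135,50,55
cv2.imwrite("pics/w1c.png",cv2.resize(im[y:y+h,x:x+w,::-1],None,fx=10,fy=10,interpolation=cv2.INTER_CUBIC))
hsv=cv2.cvtColor(im,cv2.COLOR_RGB2GRAY)
print(hsv[150:185:1,245:285:2])
print(onplane(c,[(412/800*512,263*.64)],135), onplane(c,[(413*.64,257*.64)],116))
P=cloud(c,d); print(P[168,264],P[178,264])
E
```

```text
[[ 85  88 118 133 111  81  85  82  82  84  84  89  82  87  75 101 157 176
  175 170]
 [ 90  95 124  74  84  82  81  69  68  66  66  73  79  82  84  74 131 178
  174 171]
 [ 80 106 127  71  84  86  67  44  46  42  42  42  62  86  85  84 106 160
  174 173]
 [ 79 116 122  81  86  85  49  42  41  44  39  41  55  72  80  84  76 132
  172 172]
 [ 79 117  97  84  83  86  42  36  39  44  41  45  44  66  84  86  77 104
  155 173]
 [ 81 109  83  85  86  85  43  40  46  41  43  42  37  65  87  82  80  77
  131 174]
 [ 85  92  84  84  86  85  45  39  40  38  38  41  44  66  88  86  83  77
  128 174]
 [ 89  70  87  84  83  86  45  40  38  42  44  44  38  67  85  82  84  88
  127 174]
 [ 96  78  86  86  86  84  40  43  45  41  43  47  45  60  89  83  84  87
  130 176]
 [ 99  80  85  85  84  89  51  48  50  54  53  59  53  63  89  84  84  85
  116 175]
 [106  86  86  85  87  86  59  56  57  62  78  82  80  67  87  83  81  88
   91 149]
 [112  86  84  88  83  85  91  70  73  70  85  91 117  77  84  83  90  87
   82 128]
 [122  87  88  87  87  91 142 120 124 119 134 140 153  89  87  81  88  89
   83 
[... 1343 characters left out ...]
90 124 141
  166 173]
 [173 177 181 142  89  88  92  91  92  89  88  90  90  90  88  99 159 135
  173 172]
 [172 178 173 171 125  88  89  89  91  89  89  89  89  88 106 154 164 132
  175 174]
 [175 179 175 181 165 128  90  89  88  87  88  90  89  93 139 181 158 139
  174 172]
 [175 179 175 180 180 170 110  93  92  86  89  89 105 133 169 180 149 150
  175 171]
 [176 176 175 182 180 183 156 147 132 105 104 125 155 167 183 174 144 170
  177 175]
 [180 178 176 184 183 182 182 179 171 158 158 170 181 179 182 175 134 180
  176 173]]
[[578.40325894 159.40318348 135.        ]] [[579.24463221 160.31421989 116.        ]]
[578.73829727 159.99123833 136.76374712] [578.13377119 145.9591     116.34118193]
```

View pics/w1c.png

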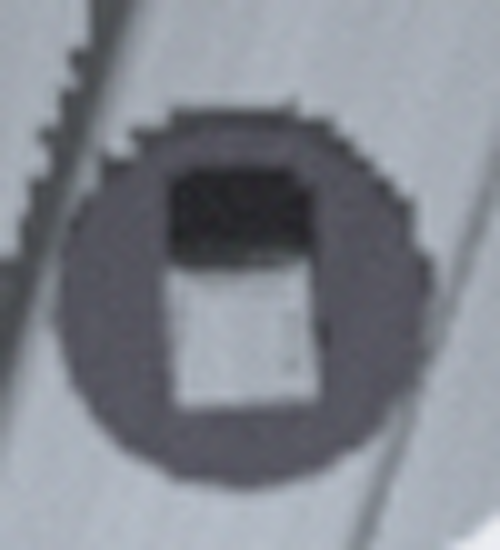

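```bash
python3 - <<'E'
import pickle
from h import *
s,c,im,d=pickle.load(open("w1.pkl","rb"))
g=cv2.cvtColor(im,cv2.COLOR_RGB2GRAY)
m=np.zeros_like(g); m[150:178,250:274]=(g[150:178,250:274]>118)*255
m=cv2.morphologyEx(m,cv2.MORPH_OPEN,np.ones((3,3)))
n,l,st,ce=cv2.connectedComponentsWithStats(m); i=1+np.argmax(st[1:,4]); print(st[i],ce[i])
ct=cv2.findContours((l==i).astype(np.uint8),cv2.RETR_EXTERNAL,cv2.CHAIN_APPROX_NONE)[0][0]
q=onplane(c,ct.reshape(-1,2),132)[:,:2].astype(np.float32); print(cv2.minAreaRect(q)); print("cent",onplane(c,[ce[i]],132))
# manual corners from crop x10 (cubic resize: px=(X+.5)/10-.5+off)
cr=(np.array([(168,270),(310,262),(322,400),(175,408)])+.5)/10-.5+[240,135]
Q=onplane(c,cr,132);print(Q.round(1),Q.mean(0)); e=np.diff(np.vstack([Q,Q[:1]]),axis=0)[:,:2]; print(np.degrees(np.arctan2(e[:,1],e[:,0])).round(1),np.linalg.norm(e,axis=1))
# collar circle: left 60,right 430, bottom 488
cc=(np.array([(60,300),(430,300),(245,488),(245,105)])+.5)/10-.5+[240,135]
Q=onplane(c,cc,116); print(Q.round(1),(Q[0]+Q[1])/2,(Q[2]+Q[3])/2)
E
```

```text
[257 162  15  14 196] [263.62244898 168.42346939]
((578.7178344726562, 158.67367553710938), (13.10167121887207, 14.039533615112305), 86.7469253540039)
cent [[578.33240524 158.80998004 132.        ]]
[[571.5 166.1 132. ]
 [585.6 166.1 132. ]
 [586.1 152.2 132. ]
 [571.4 152.2 132. ]] [578.65083209 159.12851263 132.        ]
[ -0.  -87.8 179.9  89.4] [14.10060111 13.94349157 14.77391007 13.92267505]
[[559.5 161.4 116. ]
 [598.4 159.2 116. ]
 [577.9 140.1 116. ]
 [580.  180.5 116. ]] [578.94698042 160.26656493 116.        ] [578.9614559  160.29756785 116.        ]
```

The spindle axis is at about (578.8,159.6) and the square is aligned with the world axes. Next is the crank.

Request:
{"api": "arm_command", "payload": {"rot": [[0, -0.7, 1.7], [-0.4, 0, 1.6], [0, 0, 0], [0, 0, 0], [0, 0, 0]], "slide": [[-4, -37, -2], [-4, -37, -2], [-4, -37, -2], [-4, -37, -2], [-4, -37, -2]], "gripper": [85, 85, 85, 85, 85]}}

```text
clock: 1.82
eef_pos: [559.9, -49.7, 259.3]
tool_rot: [3.139, -0.008, -0.001]
force: [-0.6, -0.2, -1.0]
width: 84.9
```

Request:
{"api": "arm_command", "payload": {"rot": [[0, 0, 0], [0, 0, 0], [0, 0, 0], [0, 0, 0]], "slide": [[-4, -37, -2], [-4, -37, -2], [-4, -35, -2], [0, 0, 0]], "gripper": [85, 85, 85, 85]}}

```text
clock: 2.15
eef_pos: [542.9, -172.5, 252.1]
tool_rot: [3.134, -0.005, -0.009]
force: [-0.4, -1.2, -0.3]
width: 84.9
```

```bash
python3 snap.py w2
```

```text
2.15 [ 542.9 -172.5  252.1] [ 3.1336 -0.0045 -0.0095] [-1.000e-03  5.110e-01  3.910e-01  1.736e+00 -2.260e-01  9.330e-01
  4.690e-01] [-0.42 -1.23 -0.29] [-0.109  0.056 -0.03 ] 84.9
```

View pics/w2.png

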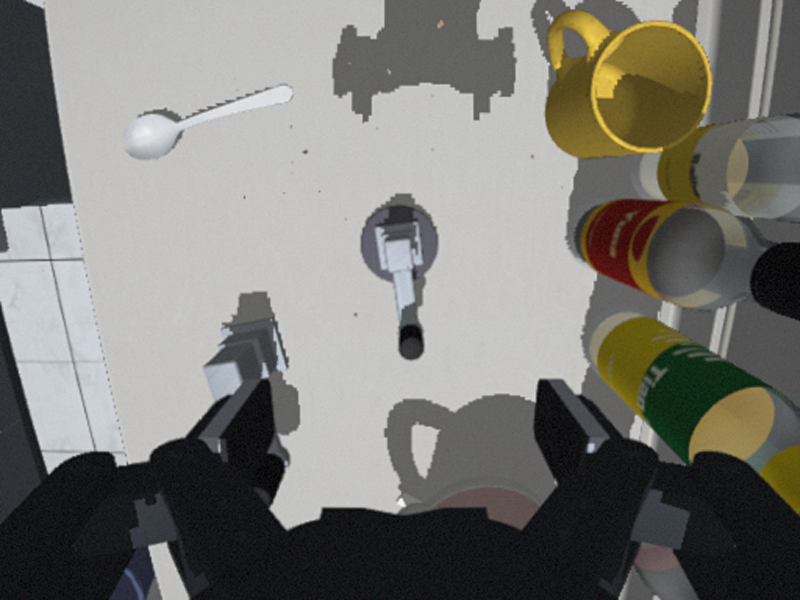

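The wrist view shows the stand disc at about (399,243) of the 800-px picture. The boss top is at about (401,255), the knob at (410,340), and the arm points slightly right of straight down. The decoy is at the lower left, under the left finger.

```bash
python3 - <<'E'
import pickle
from h import *
s,c,im,d=pickle.load(open("w2.pkl","rb"))
x,y,w,h=225,120,65,115
cv2.imwrite("pics/w2c.png",cv2.resize(im[y:y+h-40,x:x+w,::-1],None,fx=8,fy=8,interpolation=cv2.INTER_CUBIC))
cv2.imwrite("pics/w2d.png",cv2.resize(im[y+40:y+h,x:x+w,::-1],None,fx=8,fy=8,interpolation=cv2.INTER_CUBIC))
P=cloud(c,d)
for v in range(138,230,4): print(v,[tuple(P[v,u].round(0).astype(int)) for u in (250,256,262)])
E
```

```text
138 [(np.int64(533), np.int64(-131), np.int64(10)), (np.int64(541), np.int64(-131), np.int64(10)), (np.int64(549), np.int64(-131), np.int64(11))]
142 [(np.int64(533), np.int64(-136), np.int64(11)), (np.int64(541), np.int64(-136), np.int64(10)), (np.int64(548), np.int64(-136), np.int64(11))]
146 [(np.int64(542), np.int64(-102), np.int64(395)), (np.int64(540), np.int64(-141), np.int64(16)), (np.int64(548), np.int64(-141), np.int64(17))]
150 [(np.int64(533), np.int64(-144), np.int64(35)), (np.int64(540), np.int64(-144), np.int64(35)), (np.int64(548), np.int64(-144), np.int64(37))]
154 [(np.int64(534), np.int64(-145), np.int64(66)), (np.int64(541), np.int64(-145), np.int64(66)), (np.int64(547), np.int64(-145), np.int64(66))]
158 [(np.int64(534), np.int64(-149), np.int64(66)), (np.int64(541), np.int64(-150), np.int64(65)), (np.int64(547), np.int64(-150), np.int64(66))]
162 [(np.int64(534), np.int64(-154), np.int64(66)), (np.int64(540), np.int64(-154), np.int64(66)), (np.int64(547), np.int64(-154), np.int64(66))]
166 [(np.int64(533), np.int64(-159), np.int64(65)), (np.int64(540), np.int64(
[... 1546 characters left out ...]
.int64(-235), np.int64(1)), (np.int64(540), np.int64(-220), np.int64(43)), (np.int64(547), np.int64(-215), np.int64(61))]
214 [(np.int64(530), np.int64(-241), np.int64(1)), (np.int64(540), np.int64(-220), np.int64(60)), (np.int64(547), np.int64(-215), np.int64(75))]
218 [(np.int64(530), np.int64(-247), np.int64(2)), (np.int64(540), np.int64(-220), np.int64(76)), (np.int64(547), np.int64(-219), np.int64(78))]
222 [(np.int64(530), np.int64(-254), np.int64(0)), (np.int64(540), np.int64(-224), np.int64(78)), (np.int64(547), np.int64(-224), np.int64(79))]
226 [(np.int64(530), np.int64(-259), np.int64(1)), (np.int64(539), np.int64(-260), np.int64(0)), (np.int64(547), np.int64(-229), np.int64(78))]
```

View pics/w2c.png

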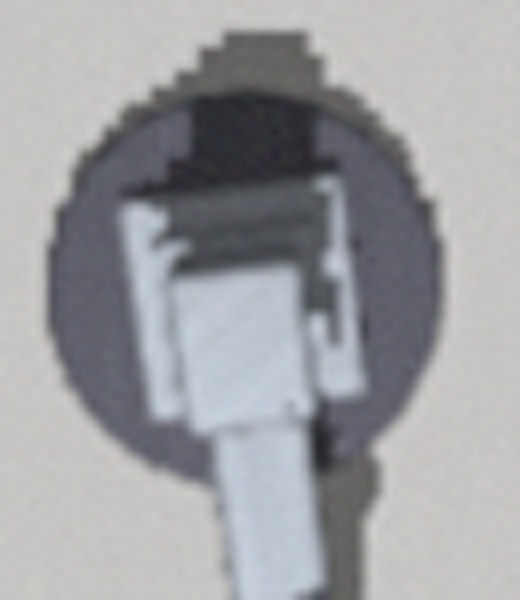

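View pics/w2d.png

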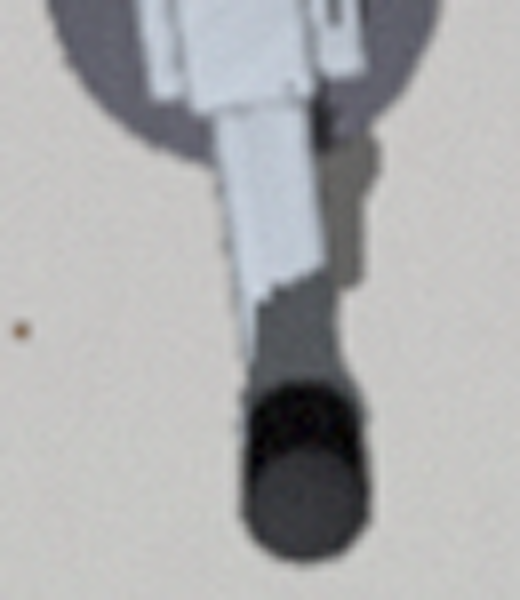

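```bash
python3 - <<'E'
import pickle
from h import *
s,c,im,d=pickle.load(open("w2.pkl","rb"))
f=lambda p,o:(np.array(p,float)+.5)/8-.5+o
Q=onplane(c,f([(170,278),(297,262),(312,418),(187,434)],[225,120]),66); print(Q.round(1),Q.mean(0))
e=np.diff(np.vstack([Q,Q[:1]]),axis=0)[:,:2]; print(np.degrees(np.arctan2(e[:,1],e[:,0])).round(1),np.linalg.norm(e,axis=1))
k=onplane(c,f([(307,502)],[225,160]),78)[0]; print("knob",k, np.degrees(np.arctan2(*(k-Q.mean(0))[[1,0]])),np.linalg.norm((k-Q.mean(0))[:2]))
S=onplane(c,f([(48,290),(440,290),(245,95),(200,482)],[225,120]),10); print(S.round(1),(S[0]+S[1])/2)
# stand fit by gray mask
a=np.radians(-85)
S=onplane(c,f([(122,205),(335,178),(365,388),(155,418)],[225,120]),15);print("flange",S.round(1),S.mean(0))
E
```

```text
[[ 528.9 -145.2   66. ]
 [ 547.1 -143.1   66. ]
 [ 549.2 -165.9   66. ]
 [ 530.9 -168.    66. ]] [ 539.00892511 -155.55397752   66.        ]
[   6.5  -84.9 -173.2   95. ] [18.38744547 22.84702247 18.43442983 22.92389492]
knob [ 547.8824302 -224.2410713   78.       ] -82.63887902826843 69.25789445822603
[[ 506.  -154.3   10. ]
 [ 572.1 -155.    10. ]
 [ 539.6 -122.4   10. ]
 [ 531.  -187.7   10. ]] [ 539.02536527 -154.62518525   10.        ]
flange [[ 519.1 -139.7   15. ]
 [ 554.2 -135.7   15. ]
 [ 559.2 -170.7   15. ]
 [ 523.8 -175.4   15. ]] [ 539.0880211  -155.38251219   15.        ]
```

Request:
{"api": "arm_command", "payload": {"rot": [[0.4, 0.3, 5], [0, 0, 2], [0, 0, 0], [0, 0, 0], [0, 0, 0]], "slide": [[-4, 10, -25], [0, 7, -30], [0, 0, -30], [0, 0, -30], [0, 0, -30]], "gripper": [60, 60, 60, 60, 60]}}

```text
clock: 2.62
eef_pos: [545.3, -148.0, 108.3]
tool_rot: [-3.141, -0.016, 0.124]
force: [0.2, 0.5, -0.2]
width: 59.9
```

Request:
{"api": "arm_command", "payload": {"rot": [[0, 0, 0]], "slide": [[0, 0, 0]], "gripper": [60]}}

```text
clock: 2.7
eef_pos: [541.6, -144.8, 103.2]
tool_rot: [-3.136, -0.006, 0.126]
force: [-0.8, 0.9, -1.0]
width: 59.8
```

```bash
python3 snap.py w3
```

```text
2.7 [ 541.6 -144.8  103.2] [-3.1358 -0.0065  0.1261] [ 0.052  0.691  0.255  1.892 -0.306  0.593  0.632] [-0.78  0.86 -0.98] [-0.023  0.038  0.012] 59.8
```

View pics/w3.png

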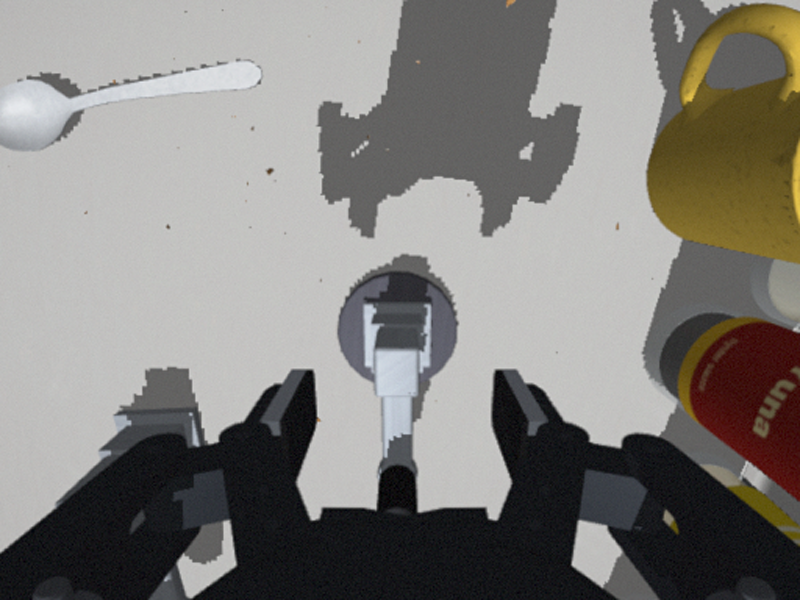

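The boss is centred at about (397,370), between the open fingers at (300,370) and (508,370), and its yaw matches the tool. I still need to shift about -10 mm in y before the descent.

Request:
{"api": "arm_command", "payload": {"rot": [[-0.3, 0.4, -0.5], [0, 0, 0], [0, 0, 0]], "slide": [[-2.5, -10.5, 0], [0, 0, -20], [0, 0, 0]], "gripper": [60, 60, 60]}}

```text
clock: 3.0
eef_pos: [543.8, -155.9, 89.7]
tool_rot: [3.14, -0.007, 0.12]
force: [-0.3, 0.7, -0.2]
width: 60.2
```

```bash
cat > st.py <<'E'
from cell import telemetry
import numpy as np
np.set_printoptions(suppress=True)
s=telemetry.read_state()
print(round(s['clock'],2),s['eef_pos'].round(2),s['tool_rot'].round(4),"q",s['qpos'].round(2),"F",s['force'].round(2),"T",s['torque'].round(3),round(s['width'],1),"qd",abs(s['qd']).max().round(3))
E
python3 st.py
```

```text
3.0 [ 543.85 -155.94   89.67] [ 3.1396 -0.007   0.1196] q [ 0.07  0.72  0.25  1.89 -0.31  0.57  0.64] F [-0.29  0.72 -0.2 ] T [0.018 0.055 0.025] 60.2 qd 0.101
```

Request:
{"api": "arm_command", "payload": {"rot": [[0, 0.3, -0.2], [0, 0, 0], [0, 0, 0], [0, 0, 0]], "slide": [[-5, 0, -10], [-1, 0, -12], [-1, 0, -10], [0, 0, 0]], "gripper": [60, 60, 60, 60]}}

```text
clock: 3.33
eef_pos: [540.7, -158.7, 62.9]
tool_rot: [3.135, -0.012, 0.115]
force: [0.1, 0.1, 0.8]
width: 60.2
```

```bash
python3 st.py
```

```text
3.33 [ 540.65 -158.74   62.92] [ 3.1348 -0.0116  0.1146] q [ 0.09  0.75  0.23  1.91 -0.33  0.5   0.66] F [0.14 0.14 0.82] T [0.022 0.043 0.009] 60.2 qd 0.037
```

Request:
{"api": "arm_command", "payload": {"rot": [[0.4, 0.6, 0], [0, 0, 0], [0, 0, 0]], "slide": [[-2, 3.5, -9], [-1, 0, -8], [0, 0, 0]], "gripper": [60, 60, 60]}}

```text
clock: 3.58
eef_pos: [538.5, -155.5, 46.5]
tool_rot: [-3.141, -0.004, 0.114]
force: [-0.5, -0.6, -0.6]
width: 60.1
```

```bash
python3 st.py
```

```text
3.58 [ 538.51 -155.52   46.48] [-3.1406 -0.0039  0.114 ] q [ 0.1   0.78  0.21  1.92 -0.34  0.48  0.66] F [-0.48 -0.64 -0.58] T [ 0.053  0.005 -0.069] 60.1 qd 0.023
```

Request:
{"api": "arm_command", "payload": {"rot": [[0, 0.2, 0], [0, 0, 0]], "slide": [[0.5, 0, -7], [0, 0, 0]], "gripper": [60, 60]}}

```text
clock: 3.75
eef_pos: [539.1, -155.4, 38.9]
tool_rot: [-3.14, -0.0, 0.114]
force: [-0.1, 0.1, -0.4]
width: 60.5
```

```bash
python3 st.py; python3 snap.py s4 side; python3 - <<'E'
import pickle
from h import *
s,c,im,d=pickle.load(open("s4.pkl","rb"))
cv2.imwrite("pics/s4c.png",cv2.resize(im[190:290,240:360,::-1],None,fx=6,fy=6,interpolation=cv2.INTER_CUBIC))
E
```

```text
3.75 [ 539.09 -155.44   38.85] [-3.14   -0.0001  0.114 ] q [ 0.1   0.8   0.21  1.91 -0.34  0.47  0.67] F [-0.11  0.14 -0.44] T [ 0.048 -0.007  0.023] 60.5 qd 0.027
3.75 [ 539.1 -155.4   38.9] [-3.14e+00 -1.00e-04  1.14e-01] [ 0.098  0.796  0.21   1.913 -0.34   0.468  0.665] [-0.11  0.14 -0.44] [ 0.048 -0.007  0.023] 60.5
```

View pics/s4c.png

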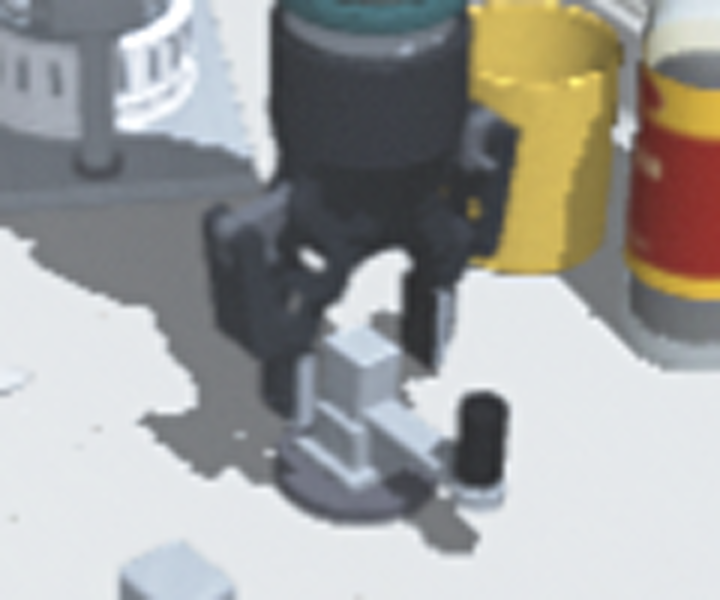

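The side view shows the fingers straddling the boss, with nothing in contact. I'll close.

Request:
{"api": "arm_command", "payload": {"rot": [[0, 0, 0], [0, 0, 0], [0, 0, 0], [0, 0, 0], [0, 0, 0]], "slide": [[0, 0, 0], [0, 0, 0], [0, 0, 0], [0, 0, 0], [0, 0, 0]], "gripper": [10, 10, 10, 10, 10]}}

```text
clock: 4.22
eef_pos: [539.9, -155.9, 39.9]
tool_rot: [-3.141, -0.002, 0.114]
force: [0.8, 0.8, -2.9]
width: 18.8
```

```bash
python3 st.py
```

```text
4.22 [ 539.88 -155.91   39.94] [-3.1409 -0.0017  0.1139] q [ 0.1   0.79  0.21  1.91 -0.34  0.47  0.67] F [ 0.82  0.81 -2.9 ] T [-0.042  0.005  0.012] 18.8 qd 0.003
```

Request:
{"api": "arm_command", "payload": {"rot": [[0, 0, 0], [0, 0, 0], [0, 0, 0], [0, 0, 0], [0, 0, 0]], "slide": [[0, 0, 6], [0, 0, 8], [0, 0, 15], [0, 0, 25], [0, 0, 30]], "gripper": [10, 10, 10, 10, 10]}}

```text
clock: 4.63
eef_pos: [533.8, -153.9, 122.1]
tool_rot: [-3.135, 0.012, 0.114]
force: [0.6, 0.7, -2.0]
width: 18.9
```

```bash
python3 st.py; python3 snap.py s5 side;python3 - <<'E'
import pickle
from h import *
s,c,im,d=pickle.load(open("s5.pkl","rb"))
cv2.imwrite("pics/s5c.png",cv2.resize(im[150:290,230:370,::-1],None,fx=4,fy=4,interpolation=cv2.INTER_CUBIC))
E
```

```text
4.63 [ 533.84 -153.87  122.13] [-3.1351  0.0123  0.1137] q [ 0.05  0.67  0.28  1.88 -0.29  0.65  0.62] F [ 0.56  0.69 -1.98] T [ 0.042 -0.019 -0.021] 18.9 qd 0.809
4.6333 [ 533.8 -153.9  122.1] [-3.1351  0.0123  0.1137] [ 0.049  0.665  0.282  1.878 -0.289  0.652  0.622] [ 0.56  0.69 -1.98] [ 0.042 -0.019 -0.021] 18.9
```

View pics/s5c.png

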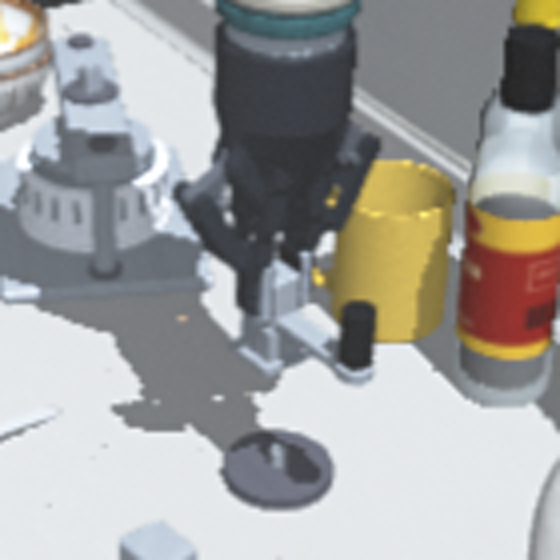

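The crank is lifted level and the pin of its stand is visible. I'll raise it, carry it to the press and turn it to yaw 90°.

Request:
{"api": "arm_command", "payload": {"rot": [[-0.4, -0.7, 0], [0, 0, 6.8], [0, 0, 6.8], [0, 0, 6.8], [0, 0, 6.8]], "slide": [[4, 5, 35], [4, 26, 25], [4, 28, 0], [4, 28, 0], [4, 28, 0]], "gripper": [10, 10, 10, 10, 10]}}

```text
clock: 5.1
eef_pos: [557.4, -46.9, 197.5]
tool_rot: [3.122, -0.013, 0.59]
force: [0.4, 0.1, -2.4]
width: 19.1
```

Request:
{"api": "arm_command", "payload": {"rot": [[0, 0, 6.8], [0, 0, 6.8], [0, 0, 6.8], [0, 0, 6.8], [0, 0, 6.8]], "slide": [[4, 28, 0], [4, 28, 0], [4, 28, 0], [4, 28, 0], [4, 28, 0]], "gripper": [10, 10, 10, 10, 10]}}

```text
clock: 5.52
eef_pos: [576.4, 98.8, 201.9]
tool_rot: [3.119, -0.014, 1.212]
force: [0.9, 0.5, -2.2]
width: 19.1
```

```bash
python3 st.py
```

```text
5.52 [576.42  98.79 201.86] [ 3.1187 -0.0144  1.2122] q [-0.24  0.56  0.03  1.76 -0.02  0.8   1.01] F [ 0.93  0.49 -2.21] T [-0.03   0.002  0.034] 19.1 qd 0.64
```

```bash
cat > st.py <<'E'
import sys
from cell import telemetry
import numpy as np
from scipy.spatial.transform import Rotation as R
np.set_printoptions(suppress=True)
s=telemetry.read_state()
print(round(s['clock'],2),s['eef_pos'].round(2),s['tool_rot'].round(4),"q",s['qpos'].round(2),"F",s['force'].round(2),"T",s['torque'].round(3),round(s['width'],1),"qd",abs(s['qd']).max().round(3))
if len(sys.argv)>1:
    yaw=float(sys.argv[1]); A=R.from_euler('xyz',s['tool_rot']); 
    if sys.argv[1]=='nan': yaw=s['tool_rot'][2]
    print("rotvec deg",np.degrees((R.from_euler('xyz',[np.pi,0,yaw])*A.inv()).as_rotvec()).round(2))
if len(sys.argv)>3: print("dxyz",(np.array(sys.argv[2:],float)-s['eef_pos']).round(2))
E
python3 st.py 1.571 579.5 159.3 185
```

```text
5.52 [576.42  98.79 201.86] [ 3.1187 -0.0144  1.2122] q [-0.24  0.56  0.03  1.76 -0.02  0.8   1.01] F [ 0.93  0.49 -2.21] T [-0.03   0.002  0.034] 19.1 qd 0.64
rotvec deg [-0.58  1.44 20.56]
dxyz [  3.08  60.51 -16.86]
```

Request:
{"api": "arm_command", "payload": {"rot": [[-0.3, 1.5, 6.5], [0, 0, 6.5], [0, 0, 6.5], [0, 0, 0]], "slide": [[1, 18, -5], [1, 18, -4], [1, 18, -3], [0, 0, 0]], "gripper": [10, 10, 10, 10]}}

```text
clock: 5.85
eef_pos: [578.5, 164.3, 192.0]
tool_rot: [3.141, -0.007, 1.584]
force: [-0.3, 1.2, -2.0]
width: 19.2
```

```bash
python3 st.py 1.571 579.5 159.3 185
```

```text
5.85 [578.5  164.28 192.01] [ 3.1408 -0.0072  1.5836] q [-0.27  0.6  -0.08  1.7   0.05  0.84  1.21] F [-0.29  1.25 -1.99] T [ 0.1    0.046 -0.016] 19.2 qd 0.048
rotvec deg [-0.41  0.04 -0.72]
dxyz [ 1.   -4.98 -7.01]
```

Request:
{"api": "arm_command", "payload": {"rot": [[-0.4, 0, 6.5], [0, 0, 6.5], [0, 0, 6.5], [0, 0, 6.5], [0, 0, 6.5]], "slide": [[1, -5, -2], [0, 0, 0], [0, 0, 0], [0, 0, 0], [0, 0, 0]], "gripper": [10, 10, 10, 10, 10]}}

```text
clock: 6.27
eef_pos: [577.7, 157.6, 191.2]
tool_rot: [-3.139, 0.004, 2.17]
force: [-0.8, -0.4, -3.1]
width: 18.9
```

```bash
python3 st.py 3.1416 579.5 159.3 185
```

```text
6.27 [577.7  157.59 191.15] [-3.1391  0.0042  2.1698] q [-0.17  0.61 -0.24  1.7   0.18  0.85  1.69] F [-0.8  -0.42 -3.05] T [-0.011  0.008 -0.057] 18.9 qd 1.126
rotvec deg [ 0.25  0.15 55.68]
dxyz [ 1.8   1.71 -6.15]
```

Request:
{"api": "arm_command", "payload": {"rot": [[0, 0, 6.5], [0, 0, 6.5], [0, 0, 6.5], [0, 0, 6.5], [0, 0, 6.5]], "slide": [[1, 1, 0], [0, 0, 0], [0, 0, 0], [0, 0, 0], [0, 0, 0]], "gripper": [10, 10, 10, 10, 10]}}

```text
clock: 6.68
eef_pos: [577.7, 152.0, 192.7]
tool_rot: [-3.133, 0.009, 2.754]
force: [-0.0, 0.3, -2.6]
width: 19.4
```

Request:
{"api": "arm_command", "payload": {"rot": [[0, 0, 6.5], [0, 0, 6.5], [0, 0, 5], [0, 0, 0]], "slide": [[0, 0, 0], [0, 0, 0], [0, 0, 0], [0, 0, 0]], "gripper": [10, 10, 10, 10]}}

```text
clock: 7.02
eef_pos: [577.1, 146.0, 193.6]
tool_rot: [-3.126, 0.009, 3.078]
force: [-0.1, 0.7, -2.9]
width: 18.9
```

```bash
python3 st.py 3.1416 579.5 159.3 185
```

```text
7.02 [577.11 146.02 193.62] [-3.1264  0.0094  3.0776] q [-0.    0.63 -0.48  1.71  0.38  0.89  2.43] F [-0.11  0.65 -2.91] T [ 0.025 -0.023 -0.003] 18.9 qd 0.07
rotvec deg [0.89 0.51 3.67]
dxyz [ 2.39 13.28 -8.62]
```

Request:
{"api": "arm_command", "payload": {"rot": [[0.9, 0.5, 3.7], [0, 0, 0], [0, 0, 0]], "slide": [[2.4, 13, -4], [0, 0, -4], [0, 0, 0]], "gripper": [10, 10, 10]}}

```text
clock: 7.27
eef_pos: [579.4, 155.3, 185.8]
tool_rot: [-3.138, 0.0, 3.13]
force: [0.4, 0.2, -3.9]
width: 18.9
```

```bash
python3 st.py 3.1416 579.5 159.3 180; python3 snap.py s6 side; python3 snap.py c6 scene; python3 snap.py w6; python3 - <<'E'
import pickle
from h import *
o=[]
for n,(x,y,w,h) in (("s6",(215,110,90,90)),("c6",(195,110,90,90)),):
    s,c,im,d=pickle.load(open(n+".pkl","rb")); o.append(cv2.resize(im[y:y+h,x:x+w,::-1],(400,400),interpolation=cv2.INTER_CUBIC))
cv2.imwrite("pics/m6.png",np.hstack(o))
E
```

```text
7.27 [579.37 155.3  185.84] [-3.1378  0.0001  3.1303] q [-0.    0.65 -0.5   1.7   0.39  0.89  2.47] F [ 0.35  0.19 -3.89] T [-0.076  0.061  0.029] 18.9 qd 0.016
rotvec deg [0.22 0.01 0.65]
dxyz [ 0.13  4.   -5.84]
7.2667 [579.4 155.3 185.8] [-3.1378e+00  1.0000e-04  3.1303e+00] [-1.000e-03  6.510e-01 -5.010e-01  1.701e+00  3.880e-01  8.920e-01
  2.467e+00] [ 0.35  0.19 -3.89] [-0.076  0.061  0.029] 18.9
7.3167 [579.6 155.8 186.2] [-3.1384e+00  9.0000e-04  3.1310e+00] [-1.000e-03  6.500e-01 -5.010e-01  1.700e+00  3.870e-01  8.920e-01
  2.467e+00] [ 0.46  0.31 -2.24] [-0.024  0.017  0.031] 19.1
7.3667 [579.7 156.  186.5] [-3.1387e+00  1.4000e-03  3.1320e+00] [-1.000e-03  6.500e-01 -5.020e-01  1.700e+00  3.870e-01  8.920e-01
  2.468e+00] [-0.89 -0.22 -2.85] [ 0.015 -0.037 -0.059] 18.9
```

View pics/m6.png

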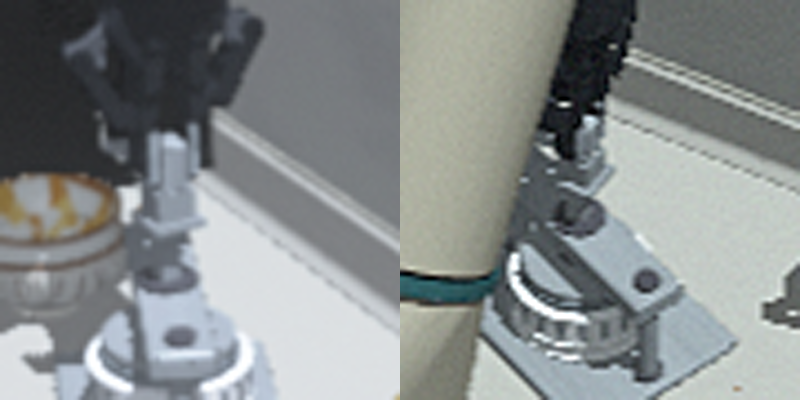

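View pics/w6.png

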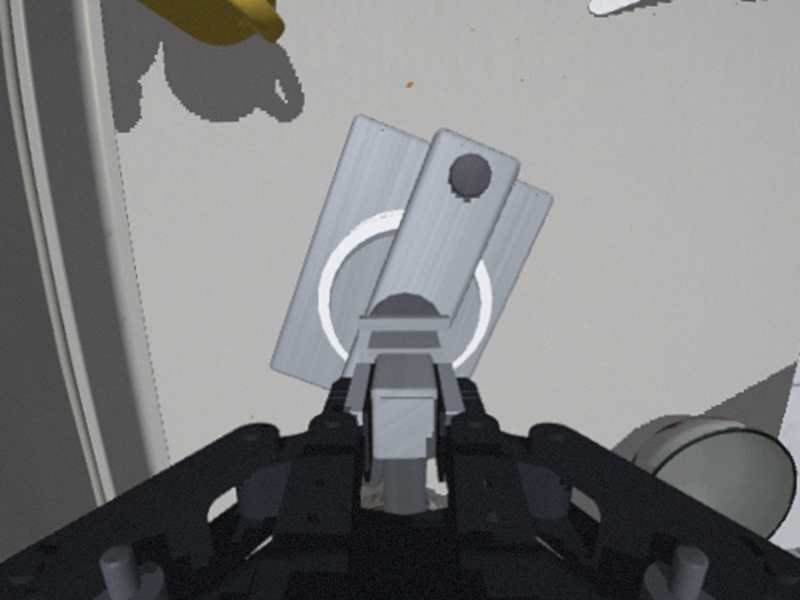

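The wrist view shows the foot flange edge from (359,318) to (449,318). The collar arc shows just beyond it, with its top at (405,293). I'll check the lateral alignment.

```bash
python3 - <<'E'
import pickle
from h import *
s,c,im,d=pickle.load(open("w6.pkl","rb"))
x,y,w,h=215,175,90,75
cv2.imwrite("pics/w6c.png",cv2.resize(im[y:y+h,x:x+w,::-1],None,fx=8,fy=8,interpolation=cv2.INTER_CUBIC))
print(s['eef_pos'])
E
```

```text
[579.72999585 156.03410529 186.49688482]
```

View pics/w6c.png

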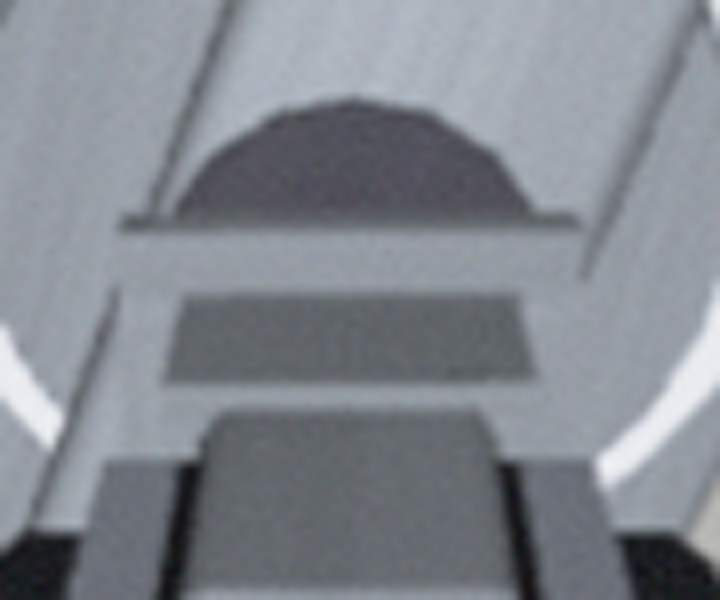

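```bash
python3 - <<'E'
import pickle
from h import *
from scipy.optimize import least_squares
s,c,im,d=pickle.load(open("w6.pkl","rb"))
f=lambda p:(np.array(p,float)+.5)/8-.5+[215,175]
F=onplane(c,f([(120,230),(580,230)]),161.5); print("flange",F.round(2),F.mean(0))
F=onplane(c,f([(120,214),(578,214)]),156.5); print("flangebot",F.round(2),F.mean(0))
B=onplane(c,f([(206,412),(488,412)]),186.5+26); print("bosstop? ",B.round(2))
H=onplane(c,f([(183,294),(520,294)]),181.5); print("hub top edge near",H.round(2),H.mean(0))
A=onplane(c,f([(180,212),(212,166),(280,113),(355,99),(430,112),(498,157),(532,212)]),116)[:,:2]
r=least_squares(lambda p:np.hypot(*(A-p).T)-20,[579,159]); print("collar",r.x,r.fun.round(2))
E
```

```text
flange [[596.35 138.39 161.5 ]
 [560.97 138.75 161.5 ]] [578.65864267 138.56984662 161.5       ]
flangebot [[596.84 138.55 156.5 ]
 [560.64 138.92 156.5 ]] [578.74028494 138.73497196 156.5       ]
bosstop?  [[586.5  133.75 212.5 ]
 [571.04 133.9  212.5 ]]
hub top edge near [[590.05 137.07 181.5 ]
 [567.03 137.3  181.5 ]] [578.53839752 137.1882697  181.5       ]
collar [578.16282919 159.2683135 ] [-0.51 -0.39  0.34  0.32  0.27 -0.07 -0.73]
```

Request:
{"api": "arm_command", "payload": {"rot": [[0.2, 0, 0.6], [0, 0, 0], [0, 0, 0]], "slide": [[-0.5, 2.7, -7], [0, 0.3, -6], [0, 0, 0]], "gripper": [10, 10, 10]}}

```text
clock: 7.67
eef_pos: [579.3, 158.9, 173.2]
tool_rot: [-3.142, 0.003, 3.141]
force: [0.2, 0.5, -2.6]
width: 19.1
```

```bash
python3 st.py 3.1416 579.3 158.9 167
```

```text
7.67 [579.32 158.86 173.18] [-3.1416  0.003   3.1411] q [-0.01  0.67 -0.5   1.71  0.4   0.86  2.46] F [ 0.24  0.49 -2.65] T [-0.093  0.034 -0.034] 19.1 qd 0.006
rotvec deg [0.   0.17 0.03]
dxyz [-0.02  0.04 -6.18]
```

Request:
{"api": "arm_command", "payload": {"rot": [[0, 0.2, 0], [0, 0, 0], [0, 0, 0]], "slide": [[0, 0, -5], [0, 0, -4], [0, 0, 0]], "gripper": [10, 10, 10]}}

```text
clock: 7.92
eef_pos: [578.9, 158.8, 162.7]
tool_rot: [-3.141, -0.002, 3.141]
force: [0.3, 0.4, -2.5]
width: 19.2
```

```bash
python3 st.py 3.1416 579.3 158.9 146
```

```text
7.92 [578.87 158.78 162.68] [-3.1411 -0.0018  3.1406] q [-0.01  0.68 -0.49  1.72  0.41  0.85  2.46] F [ 0.26  0.39 -2.52] T [0.027 0.026 0.002] 19.2 qd 0.008
rotvec deg [ 0.03 -0.1   0.06]
dxyz [  0.43   0.12 -16.68]
```

Request:
{"api": "arm_command", "payload": {"rot": [[0, -0.1, 0], [0, 0, 0], [0, 0, 0]], "slide": [[0.3, 0.1, -2], [0, 0, -2], [0, 0, 0]], "gripper": [10, 10, 10]}}

```text
clock: 8.17
eef_pos: [579.1, 158.8, 157.8]
tool_rot: [-3.141, -0.001, 3.14]
force: [0.6, 0.1, -3.2]
width: 18.7
```

```bash
python3 st.py 3.1416 579.3 158.9 146
```

```text
8.17 [579.12 158.79 157.85] [-3.141  -0.0005  3.1403] q [-0.01  0.69 -0.49  1.72  0.41  0.84  2.45] F [ 0.55  0.05 -3.2 ] T [-0.086  0.026 -0.008] 18.7 qd 0.003
rotvec deg [ 0.04 -0.03  0.08]
dxyz [  0.18   0.11 -11.85]
```

Request:
{"api": "arm_command", "payload": {"rot": [[0, 0, 0], [0, 0, 0], [0, 0, 0]], "slide": [[0, 0, -3], [0, 0, -3], [0, 0, 0]], "gripper": [10, 10, 10]}}

```text
clock: 8.42
eef_pos: [579.4, 158.9, 151.5]
tool_rot: [-3.141, 0.0, 3.14]
force: [-1.0, 0.1, -2.4]
width: 18.9
```

```bash
python3 st.py 3.1416 579.3 158.9 146
```

```text
8.42 [579.36 158.85 151.52] [-3.1411  0.0001  3.1401] q [-0.02  0.69 -0.48  1.73  0.42  0.82  2.45] F [-0.98  0.1  -2.42] T [-0.014  0.017  0.026] 18.9 qd 0.004
rotvec deg [0.03 0.01 0.08]
dxyz [-0.06  0.05 -5.52]
```

Request:
{"api": "arm_command", "payload": {"rot": [[0, 0, 0], [0, 0, 0], [0, 0, 0]], "slide": [[0, 0, -2.5], [0, 0, -2], [0, 0, 0]], "gripper": [10, 10, 10]}}

```text
clock: 8.67
eef_pos: [579.5, 158.9, 146.6]
tool_rot: [-3.141, 0.0, 3.14]
force: [1.1, -0.2, -3.3]
width: 19.0
```

```bash
python3 st.py 3.1416 579.3 158.9 146
```

```text
8.67 [579.46 158.85 146.61] [-3.1412  0.0004  3.14  ] q [-0.02  0.7  -0.48  1.73  0.42  0.81  2.44] F [ 1.06 -0.18 -3.31] T [ 0.006  0.041 -0.044] 19.0 qd 0.002
rotvec deg [0.02 0.02 0.09]
dxyz [-0.16  0.05 -0.61]
```

Request:
{"api": "arm_command", "payload": {"rot": [[0, 0, 0], [0, 0, 0]], "slide": [[0, 0, -1.2], [0, 0, 0]], "gripper": [10, 10]}}

```text
clock: 8.83
eef_pos: [579.8, 159.0, 146.1]
tool_rot: [-3.141, 0.001, 3.14]
force: [-0.7, -0.0, -2.7]
width: 19.0
```

```bash
python3 st.py 3.1416 579.3 158.9 146
```

```text
8.83 [579.76 159.02 146.11] [-3.1412  0.0012  3.1399] q [-0.02  0.7  -0.48  1.73  0.42  0.81  2.44] F [-0.69 -0.03 -2.68] T [-0.01  -0.027  0.024] 19.0 qd 0.007
rotvec deg [0.02 0.07 0.1 ]
dxyz [-0.46 -0.12 -0.11]
```

Request:
{"api": "arm_command", "payload": {"rot": [[0, 0, 0], [0, 0, 0]], "slide": [[-0.3, 0, -1.5], [0, 0, 0]], "gripper": [10, 10]}}

```text
clock: 9.0
eef_pos: [580.1, 159.3, 146.3]
tool_rot: [-3.141, 0.003, 3.14]
force: [-0.2, 0.3, -1.8]
width: 18.9
```

```bash
python3 st.py 3.1416 579.3 158.9 146
```

```text
9.0 [580.13 159.26 146.3 ] [-3.1412  0.0032  3.1399] q [-0.02  0.7  -0.48  1.73  0.42  0.81  2.44] F [-0.24  0.32 -1.82] T [-0.016 -0.013 -0.014] 18.9 qd 0.01
rotvec deg [0.02 0.19 0.1 ]
dxyz [-0.83 -0.36 -0.3 ]
```

Request:
{"api": "arm_command", "payload": {"rot": [[0, -0.2, 0], [0, 0, 0]], "slide": [[-0.8, -0.3, -2.5], [0, 0, -2]], "gripper": [10, 10]}}

```text
clock: 9.17
eef_pos: [580.4, 159.4, 145.9]
tool_rot: [-3.141, 0.011, 3.139]
force: [-6.3, -3.1, 16.7]
width: 18.9
```

```bash
python3 st.py 3.1416 579.3 158.9 146; python3 snap.py s7 side;python3 - <<'E'
import pickle
from h import *
s,c,im,d=pickle.load(open("s7.pkl","rb"))
cv2.imwrite("pics/s7c.png",cv2.resize(im[130:210,215:305,::-1],None,fx=7,fy=7,interpolation=cv2.INTER_CUBIC))
E
```

```text
9.17 [580.44 159.39 145.86] [-3.1409  0.0106  3.1392] q [-0.02  0.7  -0.47  1.74  0.43  0.8   2.43] F [-6.26 -3.13 16.68] T [-0.592  1.761  0.051] 18.9 qd 0.014
rotvec deg [0.04 0.6  0.14]
dxyz [-1.14 -0.49  0.14]
9.1667 [580.4 159.4 145.9] [-3.1409  0.0106  3.1392] [-0.023  0.697 -0.475  1.74   0.429  0.799  2.434] [-6.26 -3.13 16.68] [-0.592  1.761  0.051] 18.9
```

View pics/s7c.png

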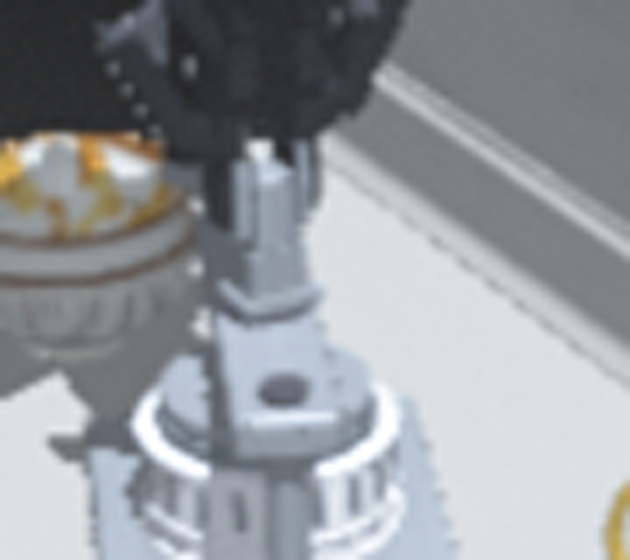

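The crank is home: z stops at 145.9 with 17 N, and the side view shows the flange on the collar. I'll relax and begin winding.

Request:
{"api": "arm_command", "payload": {"rot": [[0, 0.6, 0], [0, 0, 0]], "slide": [[-0.8, -0.3, 0.6], [0, 0, 0]], "gripper": [10, 10]}}

```text
clock: 9.38
eef_pos: [579.8, 159.2, 147.5]
tool_rot: [-3.141, 0.001, 3.14]
force: [0.0, 0.7, -2.2]
width: 18.9
```

```bash
python3 st.py 3.1416 579.3 158.9 146
```

```text
9.38 [579.82 159.18 147.45] [-3.1408  0.0014  3.1395] q [-0.02  0.7  -0.48  1.73  0.42  0.81  2.44] F [ 0.    0.74 -2.15] T [-0.037 -0.016  0.026] 18.9 qd 0.017
rotvec deg [0.04 0.08 0.12]
dxyz [-0.52 -0.28 -1.45]
```

Request:
{"api": "arm_command", "payload": {"rot": [[0, 0, -3], [0, 0, -3], [0, 0, -3]], "slide": [[0, 0, 0], [0, 0, 0], [0, 0, 0]], "gripper": [10, 10, 10]}}

```text
clock: 9.63
eef_pos: [579.5, 158.9, 146.0]
tool_rot: [-3.141, 0.0, 2.976]
force: [-0.2, -0.6, -1.0]
width: 18.9
```

```bash
python3 st.py nan 579.3 158.9 146
```

```text
9.63 [579.53 158.94 146.04] [-3.1414  0.0002  2.9764] q [-0.05  0.69 -0.43  1.73  0.38  0.8   2.31] F [-0.24 -0.61 -0.98] T [-0.026  0.041 -0.011] 18.9 qd 0.525
rotvec deg [0.01 0.01 0.  ]
dxyz [-0.23 -0.04 -0.04]
```

Request:
{"api": "arm_command", "payload": {"rot": [[0, 0, -5], [0, 0, -5], [0, 0, -5]], "slide": [[0, 0, -0.2], [0, 0, -0.2], [0, 0, -0.2]], "gripper": [10, 10, 10]}}

```text
clock: 9.88
eef_pos: [579.5, 159.0, 145.9]
tool_rot: [-3.141, 0.001, 2.706]
force: [-0.4, -1.5, 2.8]
width: 18.8
```

```bash
python3 st.py nan 579.3 158.9 146
```

```text
9.88 [579.49 158.99 145.87] [-3.1411  0.0006  2.7061] q [-0.09  0.68 -0.36  1.74  0.32  0.78  2.1 ] F [-0.36 -1.49  2.84] T [-0.186  0.311  0.344] 18.8 qd 0.848
rotvec deg [0.04 0.02 0.  ]
dxyz [-0.19 -0.09  0.13]
```

Request:
{"api": "arm_command", "payload": {"rot": [[0, 0, -4], [0, 0, -4], [0, 0, -4]], "slide": [[-0.2, 0, 0.2], [0, 0, 0], [0, 0, 0]], "gripper": [10, 10, 10]}}

```text
clock: 10.13
eef_pos: [579.4, 159.0, 145.9]
tool_rot: [-3.141, 0.002, 2.489]
force: [-1.6, -0.5, 2.7]
width: 18.8
```

```bash
python3 st.py nan 579.3 158.9 146
```

```text
10.13 [579.43 159.03 145.88] [-3.1409  0.0018  2.4889] q [-0.13  0.67 -0.3   1.74  0.27  0.77  1.93] F [-1.55 -0.5   2.72] T [-0.136  0.298  0.317] 18.8 qd 0.672
rotvec deg [0.09 0.06 0.  ]
dxyz [-0.13 -0.13  0.12]
```

Request:
{"api": "arm_command", "payload": {"rot": [[0, 0, 0]], "slide": [[0, 0, 0]], "gripper": [10]}}

```text
clock: 10.22
eef_pos: [579.5, 159.0, 145.9]
tool_rot: [-3.141, 0.002, 2.488]
force: [-0.1, -0.3, 1.1]
width: 19.0
```

```bash
python3 st.py nan 579.3 158.9 146
```

```text
10.22 [579.45 159.01 145.89] [-3.1406  0.0025  2.488 ] q [-0.13  0.67 -0.3   1.74  0.27  0.77  1.93] F [-0.07 -0.28  1.14] T [-0.22   0.211  0.261] 19.0 qd 0.054
rotvec deg [0.13 0.08 0.  ]
dxyz [-0.15 -0.11  0.11]
```

Request:
{"api": "arm_command", "payload": {"rot": [[0, 0, -4], [0, 0, -4], [0, 0, -4], [0, 0, -4]], "slide": [[-0.1, 0, 0], [0, 0, 0], [0, 0, 0], [0, 0, 0]], "gripper": [10, 10, 10, 10]}}

```text
clock: 10.55
eef_pos: [579.4, 159.0, 145.9]
tool_rot: [-3.141, 0.003, 2.21]
force: [-0.7, -0.6, 2.5]
width: 19.0
```

```bash
python3 st.py nan 579.3 158.9 146
```

```text
10.55 [579.41 159.01 145.9 ] [-3.1405  0.0033  2.2101] q [-0.18  0.67 -0.22  1.74  0.2   0.76  1.71] F [-0.68 -0.62  2.48] T [-0.122  0.225  0.31 ] 19.0 qd 0.647
rotvec deg [0.19 0.06 0.  ]
dxyz [-0.11 -0.11  0.1 ]
```

Request:
{"api": "arm_command", "payload": {"rot": [[0, 0, -4], [0, 0, -4], [0, 0, -4], [0, 0, -4]], "slide": [[-0.1, 0, 0], [0, 0, 0], [0, 0, 0], [0, 0, 0]], "gripper": [10, 10, 10, 10]}}

```text
clock: 10.88
eef_pos: [579.4, 159.1, 145.9]
tool_rot: [-3.141, 0.004, 1.929]
force: [-1.3, -1.1, 2.1]
width: 18.8
```

```bash
python3 st.py nan 579.3 158.9 146
```

```text
10.88 [579.38 159.07 145.92] [-3.1407  0.0041  1.9294] q [-0.23  0.66 -0.14  1.74  0.13  0.75  1.49] F [-1.33 -1.11  2.09] T [-0.1    0.257  0.32 ] 18.8 qd 0.642
rotvec deg [0.24 0.03 0.  ]
dxyz [-0.08 -0.17  0.08]
```

Steady drag of about 0.31 N m so far.

Request:
{"api": "arm_command", "payload": {"rot": [[0.2, 0, -4], [0, 0, -4], [0, 0, -4], [0, 0, -4]], "slide": [[-0.1, -0.1, 0], [0, 0, 0], [0, 0, 0], [0, 0, 0]], "gripper": [10, 10, 10, 10]}}

```text
clock: 11.22
eef_pos: [579.4, 159.1, 145.9]
tool_rot: [3.141, 0.002, 1.649]
force: [-0.8, -0.2, 2.3]
width: 18.9
```

```bash
python3 st.py nan 579.3 158.9 146
```

```text
11.22 [579.37 159.06 145.87] [3.1412 0.0015 1.6491] q [-0.28  0.66 -0.06  1.74  0.06  0.74  1.28] F [-0.8  -0.18  2.28] T [-0.142  0.262  0.271] 18.9 qd 0.641
rotvec deg [ 0.08  0.03 -0.  ]
dxyz [-0.07 -0.16  0.13]
```

Request:
{"api": "arm_command", "payload": {"rot": [[0, 0, -4], [0, 0, -4], [0, 0, -4], [0, 0, -4]], "slide": [[-0.1, -0.1, 0], [0, 0, 0], [0, 0, 0], [0, 0, 0]], "gripper": [10, 10, 10, 10]}}

```text
clock: 11.55
eef_pos: [579.4, 159.1, 145.9]
tool_rot: [3.141, 0.002, 1.369]
force: [-0.5, -0.6, 2.4]
width: 19.1
```

```bash
python3 st.py nan 579.3 158.9 146
```

```text
11.55 [579.35 159.11 145.88] [3.1407 0.0023 1.3688] q [-0.33  0.66  0.02  1.74 -0.02  0.74  1.07] F [-0.46 -0.62  2.37] T [-0.129  0.209  0.31 ] 19.1 qd 0.637
rotvec deg [ 0.14  0.02 -0.  ]
dxyz [-0.05 -0.21  0.12]
```

Request:
{"api": "arm_command", "payload": {"rot": [[0.1, 0, -4], [0, 0, -4], [0, 0, -4], [0, 0, -4]], "slide": [[0, -0.2, 0], [0, 0, 0], [0, 0, 0], [0, 0, 0]], "gripper": [10, 10, 10, 10]}}

```text
clock: 11.88
eef_pos: [579.4, 159.2, 145.9]
tool_rot: [3.141, 0.001, 1.089]
force: [-0.5, -0.2, 2.8]
width: 18.7
```

```bash
python3 st.py nan 579.3 158.9 146
```

```text
11.88 [579.36 159.15 145.87] [3.1408 0.0012 1.0889] q [-0.38  0.66  0.1   1.74 -0.09  0.74  0.86] F [-0.48 -0.21  2.77] T [-0.112  0.224  0.314] 18.7 qd 0.633
rotvec deg [ 0.08  0.01 -0.  ]
dxyz [-0.06 -0.25  0.13]
```

Request:
{"api": "arm_command", "payload": {"rot": [[0, 0, -4], [0, 0, -4], [0, 0, -4], [0, 0, -4]], "slide": [[0, -0.2, 0], [0, 0, 0], [0, 0, 0], [0, 0, 0]], "gripper": [10, 10, 10, 10]}}

```text
clock: 12.22
eef_pos: [579.4, 159.2, 145.9]
tool_rot: [3.14, 0.002, 0.809]
force: [-1.2, -0.6, 2.5]
width: 19.0
```

```bash
python3 st.py nan 579.3 158.9 146
```

```text
12.22 [579.35 159.22 145.88] [3.1403 0.0019 0.8092] q [-0.43  0.67  0.18  1.74 -0.16  0.74  0.64] F [-1.17 -0.61  2.48] T [-0.173  0.214  0.359] 19.0 qd 0.635
rotvec deg [ 0.13 -0.02 -0.  ]
dxyz [-0.05 -0.32  0.12]
```

Request:
{"api": "arm_command", "payload": {"rot": [[0.1, 0, -4], [0, 0, -4], [0, 0, -4]], "slide": [[0, -0.3, 0], [0, 0, 0], [0, 0, 0]], "gripper": [10, 10, 10]}}

```text
clock: 12.47
eef_pos: [579.4, 159.2, 145.9]
tool_rot: [3.141, 0.001, 0.599]
force: [0.2, -0.8, 2.8]
width: 19.3
```

```bash
python3 st.py nan 579.3 158.9 146; python3 snap.py s8 side; python3 snap.py w8; python3 - <<'E'
import pickle
from h import *
s,c,im,d=pickle.load(open("s8.pkl","rb"))
a=cv2.resize(im[140:210,215:295,::-1],None,fx=7,fy=7,interpolation=cv2.INTER_CUBIC)
s,c,im,d=pickle.load(open("s4.pkl","rb"))
cv2.imwrite("pics/s8c.png",a)
E
```

```text
12.47 [579.37 159.16 145.86] [3.1411 0.001  0.5995] q [-0.46  0.67  0.24  1.75 -0.22  0.75  0.49] F [ 0.24 -0.78  2.84] T [-0.229  0.285  0.327] 19.3 qd 0.633
rotvec deg [ 0.06 -0.03 -0.  ]
dxyz [-0.07 -0.26  0.14]
12.4667 [579.4 159.2 145.9] [3.1411e+00 1.0000e-03 5.9950e-01] [-0.464  0.673  0.24   1.746 -0.218  0.749  0.485] [ 0.24 -0.78  2.84] [-0.229  0.285  0.327] 19.3
12.5167 [579.4 159.2 145.9] [3.1408e+00 1.0000e-03 5.9640e-01] [-0.465  0.673  0.241  1.746 -0.219  0.749  0.483] [-0.64 -0.01  2.83] [-0.068  0.279  0.237] 18.8
```

View pics/s8c.png

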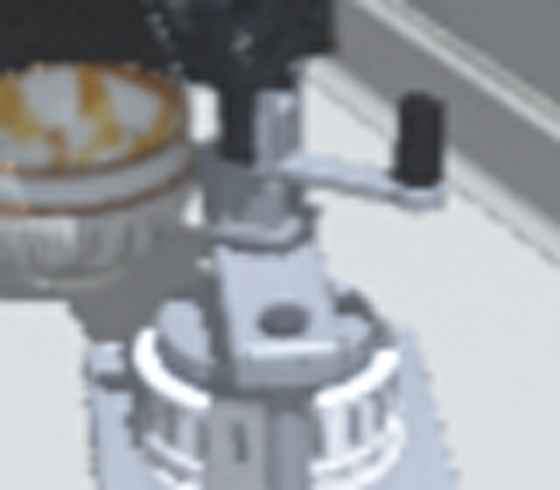

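View pics/w8.png

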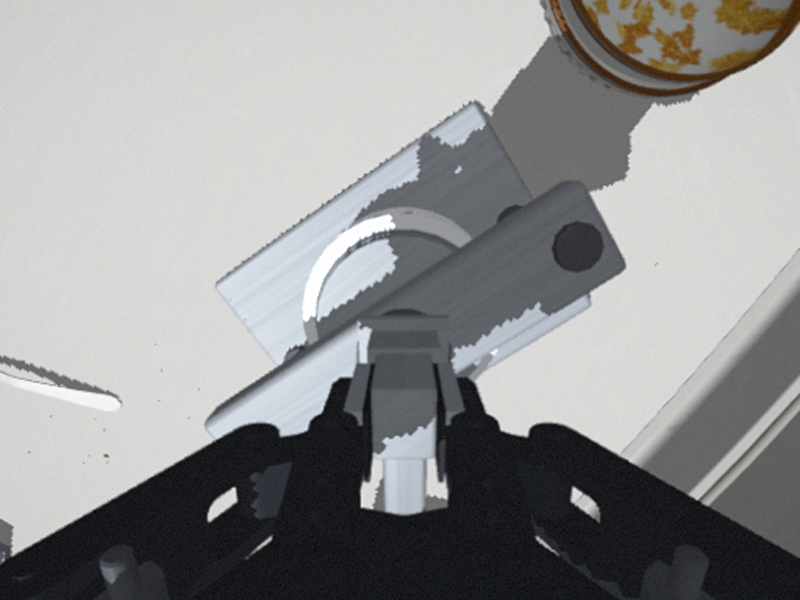

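The crank turns with the hand and stays seated (flange at (260,232) in the side crop). I'll continue.

Request:
{"api": "arm_command", "payload": {"rot": [[0, 0, -4], [0, 0, -4], [0, 0, -4], [0, 0, -4]], "slide": [[0, -0.2, 0], [0, 0, 0], [0, 0, 0], [0, 0, 0]], "gripper": [10, 10, 10, 10]}}

```text
clock: 12.9
eef_pos: [579.4, 159.3, 145.9]
tool_rot: [3.141, 0.001, 0.331]
force: [-1.9, -0.3, 2.5]
width: 19.0
```

```bash
python3 st.py nan 579.3 158.9 146
```

```text
12.9 [579.44 159.25 145.89] [3.1406 0.0012 0.3314] q [-0.51  0.68  0.32  1.75 -0.29  0.76  0.28] F [-1.94 -0.35  2.52] T [-0.136  0.229  0.496] 19.0 qd 0.614
rotvec deg [ 0.08 -0.05 -0.  ]
dxyz [-0.14 -0.35  0.11]
```

Request:
{"api": "arm_command", "payload": {"rot": [[0, 0, -4], [0, 0, -4], [0, 0, -4]], "slide": [[0, -0.2, 0], [0, 0, 0], [0, 0, 0]], "gripper": [10, 10, 10]}}

```text
clock: 13.15
eef_pos: [579.5, 159.3, 145.9]
tool_rot: [3.14, 0.001, 0.128]
force: [-1.1, -0.9, 3.9]
width: 19.0
```

```bash
python3 st.py nan 579.3 158.9 146
```

```text
13.15 [579.46 159.27 145.91] [3.1399 0.0014 0.1281] q [-0.55  0.69  0.38  1.75 -0.34  0.77  0.13] F [-1.05 -0.88  3.87] T [-0.17   0.273  0.614] 19.0 qd 0.615
rotvec deg [ 0.11 -0.07 -0.  ]
dxyz [-0.16 -0.37  0.09]
```

Contact: the torque now rises at about 0.58 N m/rad, and I read 0.61. A little more.

Request:
{"api": "arm_command", "payload": {"rot": [[0, 0, -4], [0, 0, -3]], "slide": [[0, -0.2, 0], [0, 0, 0]], "gripper": [10, 10]}}

```text
clock: 13.32
eef_pos: [579.4, 159.3, 145.9]
tool_rot: [3.139, 0.002, 0.011]
force: [-1.5, -1.0, 1.6]
width: 18.9
```

```bash
python3 st.py nan 579.3 158.9 146
```

```text
13.32 [579.45 159.29 145.89] [3.1392 0.0016 0.0109] q [-0.57  0.7   0.41  1.75 -0.37  0.78  0.04] F [-1.51 -1.02  1.56] T [-0.226  0.243  0.684] 18.9 qd 0.441
rotvec deg [ 0.14 -0.09 -0.  ]
dxyz [-0.15 -0.39  0.11]
```

Request:
{"api": "arm_command", "payload": {"rot": [[0, 0, 0]], "slide": [[0, 0, 0]], "gripper": [10]}}

```text
clock: 13.4
eef_pos: [579.5, 159.3, 145.9]
tool_rot: [3.138, 0.002, 0.015]
force: [-1.9, -1.7, 3.2]
width: 19.1
```

```bash
python3 st.py nan 579.3 158.9 146
```

```text
13.4 [579.51 159.31 145.89] [3.1384 0.0015 0.0147] q [-0.57  0.7   0.41  1.75 -0.37  0.78  0.04] F [-1.92 -1.69  3.25] T [-0.2    0.228  0.6  ] 19.1 qd 0.066
rotvec deg [ 0.18 -0.09 -0.  ]
dxyz [-0.21 -0.41  0.11]
```

The peak is 0.68 N m, so it is snug. The plate met the lid at yaw ≈0.55. I'll ease back to about yaw 0.70, mid-slop, so the crank is free without unscrewing.

Request:
{"api": "arm_command", "payload": {"rot": [[0, 0, 4], [0, 0, 4], [0, 0, 4], [0, 0, 4], [0, 0, 4]], "slide": [[-0.1, -0.2, 0], [0, 0, 0], [0, 0, 0], [0, 0, 0], [0, 0, 0]], "gripper": [10, 10, 10, 10, 10]}}

```text
clock: 13.82
eef_pos: [579.4, 159.3, 145.9]
tool_rot: [3.137, 0.002, 0.405]
force: [-1.3, -1.3, 1.8]
width: 19.0
```

```bash
python3 st.py 0.7 579.3 158.9 146
```

```text
13.82 [579.42 159.3  145.92] [3.1366 0.0019 0.4048] q [-0.5   0.68  0.3   1.75 -0.27  0.76  0.33] F [-1.3  -1.34  1.77] T [-0.09   0.266  0.384] 19.0 qd 0.708
rotvec deg [ 0.3   0.06 16.91]
dxyz [-0.12 -0.4   0.08]
```

Request:
{"api": "arm_command", "payload": {"rot": [[0, 0, 4], [0, 0, 4], [0, 0, 3]], "slide": [[0, 0, 0], [0, 0, 0], [0, 0, 0]], "gripper": [10, 10, 10]}}

```text
clock: 14.07
eef_pos: [579.4, 159.3, 145.9]
tool_rot: [3.137, 0.002, 0.62]
force: [0.9, -1.2, 1.9]
width: 19.0
```

```bash
python3 st.py 0.7 579.3 158.9 146
```

```text
14.07 [579.42 159.29 145.9 ] [3.1372 0.0016 0.6195] q [-0.47  0.67  0.24  1.75 -0.21  0.75  0.5 ] F [ 0.9  -1.22  1.85] T [-0.063  0.228 -0.079] 19.0 qd 0.526
rotvec deg [0.25 0.08 4.61]
dxyz [-0.12 -0.39  0.1 ]
```

Request:
{"api": "arm_command", "payload": {"rot": [[0, 0, 2.5], [0, 0, 0], [0, 0, 0]], "slide": [[0, 0, 0.5], [0, 0, 1], [0, 0, 2]], "gripper": [10, 10, 10]}}

```text
clock: 14.32
eef_pos: [579.0, 159.2, 147.9]
tool_rot: [3.139, 0.002, 0.674]
force: [0.8, 0.8, -3.0]
width: 19.1
```

```bash
python3 st.py 0.7 579.3 158.9 170
```

```text
14.32 [579.03 159.24 147.85] [3.1389 0.002  0.6737] q [-0.45  0.67  0.22  1.75 -0.2   0.75  0.54] F [ 0.76  0.79 -3.02] T [ 0.01  -0.21  -0.004] 19.1 qd 0.047
rotvec deg [0.19 0.01 1.51]
dxyz [ 0.27 -0.34 22.15]
```

Request:
{"api": "arm_command", "payload": {"rot": [[0.1, 0, 0], [0, 0, 0], [0, 0, 0], [0, 0, 0]], "slide": [[0.2, -0.1, 3], [0.2, 0, 4], [0.3, 0, 4], [0.3, 0, 4]], "gripper": [10, 10, 10, 10]}}

```text
clock: 14.65
eef_pos: [579.3, 159.3, 162.6]
tool_rot: [-3.141, 0.003, 0.674]
force: [0.5, 0.1, -3.5]
width: 19.1
```

```bash
python3 st.py 0.7 579.3 158.9 170
```

```text
14.65 [579.31 159.28 162.57] [-3.1414  0.0029  0.6737] q [-0.46  0.65  0.23  1.73 -0.19  0.79  0.54] F [ 0.48  0.14 -3.46] T [ 0.042 -0.001  0.004] 19.1 qd 0.119
rotvec deg [ 0.1  -0.14  1.51]
dxyz [-0.01 -0.38  7.43]
```

Request:
{"api": "arm_command", "payload": {"rot": [[0, 0, 0], [0, 0, 0], [0, 0, -4], [0, 0, -4], [0, 0, -4]], "slide": [[0, 0, 15], [0, 0, 25], [-4, -30, 0], [-4, -35, 0], [-4, -35, 0]], "gripper": [10, 10, 10, 10, 10]}}

```text
clock: 15.07
eef_pos: [567.6, 70.0, 206.5]
tool_rot: [-3.135, -0.005, 0.475]
force: [0.9, -0.7, -2.7]
width: 18.8
```

Request:
{"api": "arm_command", "payload": {"rot": [[0, 0, -4], [0, 0, -4], [0, 0, -4], [0, 0, -4], [0, 0, -4]], "slide": [[-4, -35, 0], [-4, -35, 0], [-4, -35, 0], [-4, -35, 0], [-4, -30, 0]], "gripper": [10, 10, 10, 10, 10]}}

```text
clock: 15.48
eef_pos: [546.0, -106.2, 210.1]
tool_rot: [-3.135, -0.009, 0.112]
force: [-0.0, -0.0, -1.4]
width: 18.9
```

```bash
python3 st.py 0.114 539.9 -155.9 120
```

```text
15.48 [ 546.   -106.24  210.08] [-3.1349 -0.009   0.1121] q [-0.11  0.54  0.39  1.82 -0.28  0.83  0.53] F [-0.   -0.02 -1.42] T [-0.03  -0.02  -0.058] 18.9 qd 0.527
rotvec deg [-0.44  0.47  0.11]
dxyz [ -6.1  -49.66 -90.08]
```

Request:
{"api": "arm_command", "payload": {"rot": [[-0.4, 0.5, 0], [0, 0, 0], [0, 0, 0], [0, 0, 0], [0, 0, 0]], "slide": [[-3, -25, -10], [-3, -22, -25], [0, 0, -30], [0, 0, -25], [0, 0, 0]], "gripper": [10, 10, 10, 10, 10]}}

```text
clock: 15.9
eef_pos: [539.5, -168.5, 123.1]
tool_rot: [3.132, -0.008, 0.094]
force: [-0.9, -0.3, -1.7]
width: 18.8
```

```bash
python3 st.py 0.114 539.9 -155.9 70
```

```text
15.9 [ 539.51 -168.48  123.14] [ 3.1322 -0.0083  0.0937] q [ 0.03  0.67  0.34  1.88 -0.34  0.64  0.67] F [-0.86 -0.28 -1.75] T [0.096 0.112 0.011] 18.8 qd 0.06
rotvec deg [0.49 0.53 1.16]
dxyz [  0.39  12.58 -53.14]
```

Request:
{"api": "arm_command", "payload": {"rot": [[0.5, 0.5, 1.1], [0, 0, 0], [0, 0, 0]], "slide": [[0.4, 12.5, -15], [0, 0, -15], [0, 0, 0]], "gripper": [10, 10, 10]}}

```text
clock: 16.15
eef_pos: [541.0, -156.0, 94.9]
tool_rot: [-3.141, -0.002, 0.113]
force: [-0.4, -0.6, -3.0]
width: 19.1
```

```bash
python3 st.py 0.114 539.9 -155.9 70
```

```text
16.15 [ 540.98 -156.05   94.88] [-3.1412 -0.0017  0.1126] q [ 0.04  0.71  0.3   1.89 -0.36  0.59  0.69] F [-0.38 -0.56 -2.96] T [-0.022  0.123 -0.037] 19.1 qd 0.069
rotvec deg [-0.04  0.09  0.08]
dxyz [ -1.08   0.15 -24.88]
```

Request:
{"api": "arm_command", "payload": {"rot": [[0, 0.1, 0], [0, 0, 0], [0, 0, 0], [0, 0, 0]], "slide": [[-1.2, 0, -12], [-0.4, 0, -12], [-0.3, 0, -8], [0, 0, 0]], "gripper": [10, 10, 10, 10]}}

```text
clock: 16.48
eef_pos: [542.2, -155.2, 64.6]
tool_rot: [3.141, -0.006, 0.115]
force: [-0.3, 1.0, -2.7]
width: 19.0
```

```bash
python3 st.py 0.114 539.9 -155.9 54;python3 snap.py s9 side;  python3 - <<'E'
import pickle
from h import *
s,c,im,d=pickle.load(open("s9.pkl","rb"))
cv2.imwrite("pics/s9c.png",cv2.resize(im[220:290,260:350,::-1],None,fx=7,fy=7,interpolation=cv2.INTER_CUBIC))
E
```

```text
16.48 [ 542.23 -155.24   64.63] [ 3.1409 -0.0061  0.1151] q [ 0.06  0.76  0.27  1.9  -0.38  0.52  0.71] F [-0.31  0.96 -2.7 ] T [0.037 0.038 0.059] 19.0 qd 0.015
rotvec deg [-0.    0.35 -0.06]
dxyz [ -2.33  -0.66 -10.63]
16.4833 [ 542.2 -155.2   64.6] [ 3.1409 -0.0061  0.1151] [ 0.056  0.76   0.272  1.903 -0.383  0.523  0.706] [-0.31  0.96 -2.7 ] [0.037 0.038 0.059] 19.0
```

View pics/s9c.png

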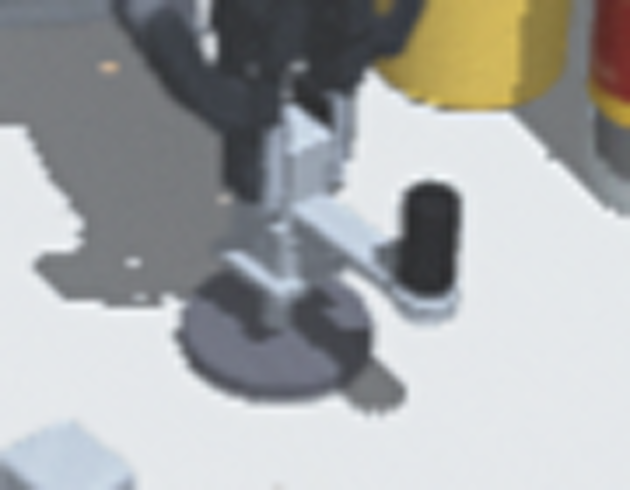

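The side view shows the crank just above the pin, which is visible at about (277,305) in the crop. I'll correct x by -2.3 mm and lower.

Request:
{"api": "arm_command", "payload": {"rot": [[0, 0.3, 0], [0, 0, 0], [0, 0, 0]], "slide": [[-2.6, -0.6, -4], [-0.3, 0, -3], [0, 0, 0]], "gripper": [10, 10, 10]}}

```text
clock: 16.78
eef_pos: [540.3, -156.6, 58.7]
tool_rot: [3.14, -0.003, 0.115]
force: [0.1, 1.0, -2.2]
width: 18.8
```

```bash
python3 st.py 0.114 539.9 -155.9 40
```

```text
16.78 [ 540.25 -156.6    58.65] [ 3.1403 -0.0029  0.1148] q [ 0.06  0.77  0.27  1.91 -0.39  0.51  0.71] F [ 0.15  0.97 -2.23] T [-0.013 -0.04  -0.033] 18.8 qd 0.01
rotvec deg [ 0.05  0.17 -0.05]
dxyz [ -0.35   0.7  -18.65]
```

Request:
{"api": "arm_command", "payload": {"rot": [[0, 0.2, 0], [0, 0, 0], [0, 0, 0]], "slide": [[-0.5, 0.7, -4], [-0.3, 0.1, -4], [0, 0, 0]], "gripper": [10, 10, 10]}}

```text
clock: 17.03
eef_pos: [539.8, -156.1, 50.5]
tool_rot: [3.14, -0.0, 0.114]
force: [0.7, 0.7, -2.4]
width: 19.3
```

```bash
python3 st.py 0.114 539.9 -155.9 40
```

```text
17.03 [ 539.77 -156.1    50.51] [ 3.1402 -0.0002  0.1144] q [ 0.06  0.78  0.26  1.91 -0.39  0.5   0.71] F [ 0.66  0.66 -2.37] T [ 0.029 -0.022  0.049] 19.3 qd 0.007
rotvec deg [ 0.08  0.02 -0.03]
dxyz [  0.13   0.2  -10.51]
```

Request:
{"api": "arm_command", "payload": {"rot": [[0, 0, 0], [0, 0, 0], [0, 0, 0]], "slide": [[-0.2, 0.1, -3], [-0.2, 0, -3], [0, 0, 0]], "gripper": [10, 10, 10]}}

```text
clock: 17.28
eef_pos: [539.5, -156.0, 43.9]
tool_rot: [3.14, -0.0, 0.114]
force: [0.1, -0.2, -2.6]
width: 18.8
```

```bash
python3 st.py 0.114 539.9 -155.9 40
```

```text
17.28 [ 539.46 -155.98   43.85] [ 3.1401 -0.0003  0.1145] q [ 0.07  0.79  0.26  1.91 -0.39  0.48  0.72] F [ 0.1  -0.25 -2.59] T [-0.012  0.061  0.024] 18.8 qd 0.005
rotvec deg [ 0.08  0.03 -0.03]
dxyz [ 0.44  0.08 -3.85]
```

On the pin. I'll lower to the stand top.

Request:
{"api": "arm_command", "payload": {"rot": [[0, 0, 0], [0, 0, 0], [0, 0, 0]], "slide": [[0.2, 0, -2.5], [0.1, 0, -1.5], [0, 0, -0.8]], "gripper": [10, 10, 10]}}

```text
clock: 17.53
eef_pos: [539.9, -156.1, 39.8]
tool_rot: [3.141, -0.001, 0.114]
force: [-3.8, 1.5, 15.9]
width: 19.2
```

```bash
python3 st.py 0.114 539.9 -155.9 40
```

```text
17.53 [ 539.89 -156.08   39.81] [ 3.1406 -0.0007  0.1144] q [ 0.07  0.8   0.25  1.91 -0.4   0.48  0.72] F [-3.77  1.52 15.85] T [0.395 0.923 0.031] 19.2 qd 0.007
rotvec deg [ 0.05  0.05 -0.02]
dxyz [0.01 0.18 0.19]
```

Request:
{"api": "arm_command", "payload": {"rot": [[0, 0, 0], [0, 0, 0], [0, 0, 0], [0, 0, 0], [0, 0, 0]], "slide": [[0, 0, 0], [0, 0, 0], [0, 0, 0], [0, 0, 0], [0, 0, 0]], "gripper": [10, 60, 60, 60, 60]}}

```text
clock: 17.95
eef_pos: [541.3, -156.7, 40.9]
tool_rot: [3.139, -0.004, 0.114]
force: [-0.8, -0.0, -0.1]
width: 60.4
```

```bash
python3 st.py 0.114 539.9 -155.9 40
```

```text
17.95 [ 541.28 -156.7    40.94] [ 3.1393 -0.0038  0.1141] q [ 0.07  0.8   0.25  1.91 -0.4   0.48  0.72] F [-0.85 -0.03 -0.15] T [-0.019 -0.021 -0.023] 60.4 qd 0.004
rotvec deg [ 0.1   0.23 -0.01]
dxyz [-1.38  0.8  -0.94]
```

Request:
{"api": "arm_command", "payload": {"rot": [[0, 0, 0], [0, 0, 0], [0, 0, 0], [0, 0, 0], [0, 0, 0]], "slide": [[0, 0, 10], [0, 0, 20], [0, 0, 30], [0, 0, 40], [-10, 0, 40]], "gripper": [60, 60, 60, 60, 60]}}

```text
clock: 18.37
eef_pos: [526.4, -154.7, 179.7]
tool_rot: [-3.139, 0.011, 0.114]
force: [1.7, -0.7, 0.8]
width: 59.9
```

Request:
{"api": "arm_command", "payload": {"rot": [[0, 0, 0], [0, 0, 0], [0, 0, 0]], "slide": [[-10, 10, 30], [-10, 20, 20], [0, 0, 0]], "gripper": [60, 60, 60]}}

```text
clock: 18.62
eef_pos: [507.6, -127.0, 241.4]
tool_rot: [3.14, -0.002, 0.11]
force: [-0.3, 0.1, -0.4]
width: 59.9
```

```bash
python3 st.py; python3 snap.py s10 side; python3 snap.py w10; python3 - <<'E'
import pickle
from h import *
s,c,im,d=pickle.load(open("s10.pkl","rb"))
a=cv2.resize(im[220:290,260:350,::-1],(400,311),interpolation=cv2.INTER_CUBIC)
b=cv2.resize(im[140:210,215:305,::-1],(400,311),interpolation=cv2.INTER_CUBIC)
cv2.imwrite("pics/s10c.png",np.hstack([a,b]))
E
```

```text
18.62 [ 507.61 -126.98  241.44] [ 3.1403 -0.0023  0.1099] q [-0.1   0.46  0.43  1.87 -0.25  0.86  0.56] F [-0.3   0.14 -0.43] T [ 0.001  0.019 -0.003] 59.9 qd 0.043
18.6167 [ 507.6 -127.   241.4] [ 3.1403e+00 -2.3000e-03  1.0990e-01] [-0.103  0.462  0.427  1.867 -0.246  0.861  0.555] [-0.3   0.14 -0.43] [ 0.001  0.019 -0.003] 59.9
18.6667 [ 508.1 -129.   240.4] [ 3.1381e+00 -2.4000e-03  1.0900e-01] [-0.101  0.465  0.428  1.867 -0.245  0.858  0.557] [ 0.77 -0.75  1.02] [-0.056  0.031 -0.048] 59.9
```

View pics/s10c.png

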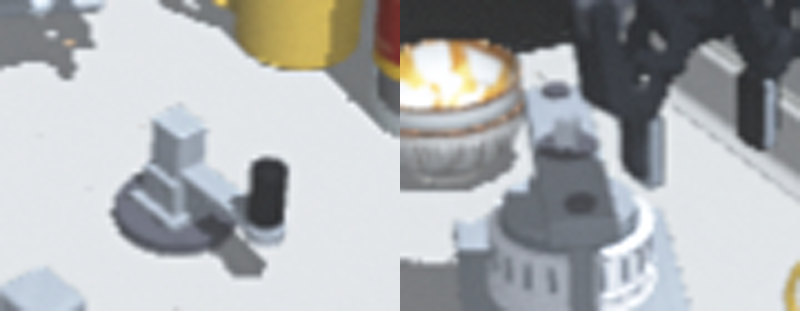

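View pics/w10.png

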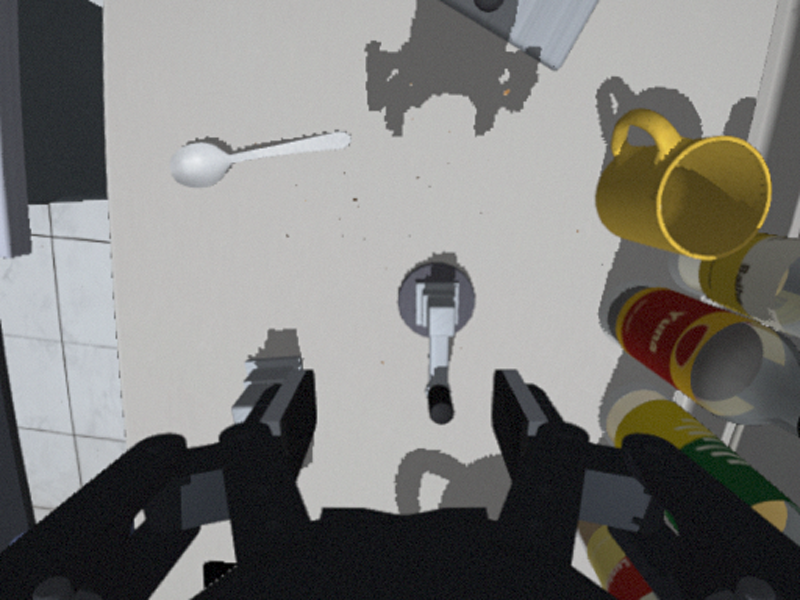

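The crank stands upright on its pin at (437,300), and the mug and spoon are where they were. One last look at the press will confirm the spindle stayed where plate and lid met. I expect the square at about 40° (mod 90°).

Request:
{"api": "arm_command", "payload": {"rot": [[0, 0, -1], [0, 0, -1], [0, 0, -1], [0, 0, -1], [0, 0, -1]], "slide": [[8, 33, 5], [8, 33, 5], [8, 33, 5], [8, 33, 5], [8, 33, 5]], "gripper": [60, 60, 60, 60, 60]}}

```text
clock: 19.13
eef_pos: [544.7, 26.3, 260.2]
tool_rot: [3.129, 0.009, -0.007]
force: [-0.3, -0.7, 0.0]
width: 59.9
```

Request:
{"api": "arm_command", "payload": {"rot": [[0, 0, -1], [0, 0, 0], [0, 0, 0], [0, 0, 0], [0, 0, 0]], "slide": [[8, 33, 2], [8, 33, 2], [8, 33, 0], [0, 10, 0], [0, 0, 0]], "gripper": [60, 60, 60, 60, 60]}}

```text
clock: 19.55
eef_pos: [570.2, 146.7, 257.0]
tool_rot: [3.127, 0.017, -0.019]
force: [0.3, -0.8, -0.5]
width: 59.8
```

```bash
python3 snap.py w11; python3 - <<'E'
import pickle
from h import *
s,c,im,d=pickle.load(open("w11.pkl","rb"))
u,v=proj(c,[579,159,125])[0].astype(int); print(u,v)
cv2.imwrite("pics/w11c.png",cv2.resize(im[v-35:v+35,u-45:u+45,::-1],None,fx=8,fy=8,interpolation=cv2.INTER_CUBIC))
E
```

```text
19.55 [570.2 146.7 257. ] [ 3.1267  0.0166 -0.0185] [-0.589  0.558  0.456  1.653 -0.265  1.014 -0.067] [ 0.27 -0.82 -0.46] [-0.011 -0.062 -0.031] 59.8
270 175
```

View pics/w11c.png

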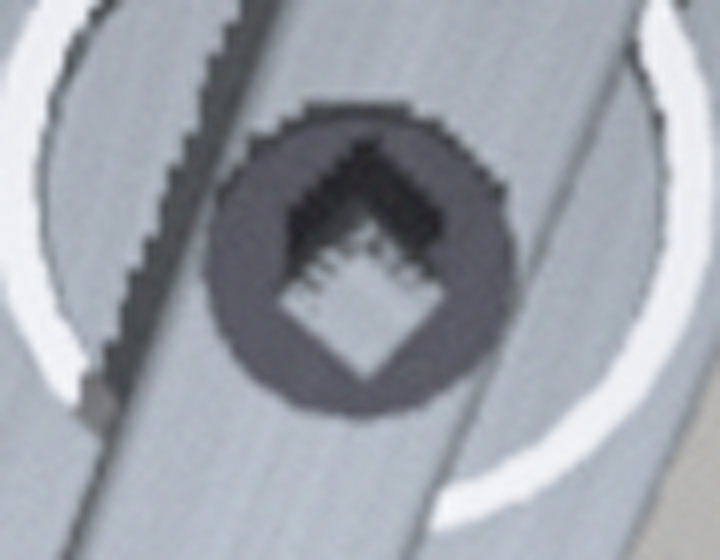

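The square sits near 43–45° (corners at (280,298), (365,380) and (445,295)), which matches the meeting angle. I'll check the plate height by depth and hand in.

```bash
python3 - <<'E'
import pickle
from h import *
for n in ("w1","w11"):
    s,c,im,d=pickle.load(open(n+".pkl","rb")); P=cloud(c,d)
    r=np.hypot(P[...,0]-579,P[...,1]-159.5); m=(r<42)&(P[...,2]>50)&(P[...,2]<95)
    print(n,m.sum(),np.percentile(P[m][:,2],[10,50,90]).round(1))
from cell import ctrl
print(ctrl.finish_job())
E
```

```text
w1 1191 [74.7 75.6 76.5]
w11 1228 [72.4 73.4 74.3]
the job is handed in; nothing more can be done
None
```

The job is done and handed in at about 19.6 s of the 72 s allowed; no verdict is reported.

- **Fitting:** I took the smaller crank off its stand and lowered it onto the spindle square. It seated on the collar with a brief push of about 17 N.
- **Winding:** The screw dragged at about 0.31 N m until the plate met the lid. I kept winding clockwise to a peak of 0.68 N m, which is snug and below forced. I then eased back to the meeting point and lifted the crank off freely.
- **Parking:** The crank went back onto the pin and stopped at the height it was picked up from, and I released it.

**Last checks:**
- **Plate:** Its top reads about 73.4 mm by depth, against 73 mm expected when it rests on the lid; it was 75.6 mm at the start.
- **Spindle:** The square stayed near 43–45°, against about 40° expected. That is within what I can measure.
- **Crank and bystanders:** The crank stands upright on its stand, and the mug and spoon look unmoved by eye. I did not measure the small bowl at the end, but it was never touched.

No check failed.

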